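# Walk the die block round to the fence

### The job

With the fingertips alone, push the heavy aluminium die block round, one corner and then the opposite one, until one of its long sides (either one) is square to the steel fence while the block still stands clear of it; then push it up so that this long side sits flush against the fence, backed by it along its whole length. Do not lift, tip or carry the block, do not let it run into the fence while it is askew, and leave the other things on the table where they are.

Things in the scene. Friction and masses are not known exactly. Their poses are not given: they have to be found in the camera images.
- die_block: loose die half: plain rectangular aluminium block, 140 mm long (its x axis), 95 mm wide (its y axis), 35 mm high, about 1 kg (0.85 to 1.2 kg), with a shallow impression and four bolt holes in its top; lies flat on the table, slides under a push of roughly 5 to 15 N. Origin at the centre of its underside. Both long sides are alike.
- fence: fixed upright steel angle bar bolted to the table: 280 mm long (its y axis), working face 35 mm high and 6 mm thick, a 46 mm deep foot with three bolts behind it. Origin at table level under the middle of the working face; the flat working face lies in its x = 0 plane and looks along its -x, roughly towards the robot and the block.
- way_in (a point): fixed point in the free air above the near side of the work, 320 mm above the table, a safe way in. A solid fume hood stands on the left front corner of the table (left of the robot): an arm that starts beside it should rise to 380 mm above the table before it swings over to the work. A welding torch lies along the front edge, less than 350 mm ahead of the base.
- nut_large: dark steel hex nut, 35 x 39 x 19 mm, lying flat; origin at the centre of its underside. A bystander.
- gas_cup_wide: small pink ceramic cup-shaped nozzle, 23 mm across, 45 mm tall, standing; origin at the centre of its underside. A bystander.
- square_tube: dark square tube offcut, 40 x 85 x 40 mm; origin at the centre of its underside. A bystander.
- tape: yellow tape measure, 63 x 97 x 37 mm; origin at the centre of its underside. A bystander.
- angle_piece: grey angle-iron offcut, 90 x 50 x 70 mm, standing on one leg; origin at the centre of its underside. A bystander.
Mind the look-alikes: they are no part of the job. Of the things that look like the die_block, the middle-sized one is meant.

How it is judged:
By the outcome, as a careful person would: the job done as asked, in the order asked, and still so for the second after the job is handed in, with the robot touching nothing.
It also fails if it takes over 72 s, if anything falls off the work surface, if the arm or the gripper's body presses on something with over 40 N, if the wrist force passes 120 N, or if a joint passes its speed limit or range.

### The arm

A 6-joint arm with a two-finger parallel gripper is mounted at the origin on a cart in front of the work surface, level with it; the furniture and walls round the work are solid. World frame = base frame: x ahead of the robot, y to its left, z up, the work surface at z = 0. Lengths are in m, angles in rad, forces in N, time in s.
With the tool pointing down it reaches from about 0.35 to 1 m from the base axis. Payload 7.1 kg.
Tool frame: the origin (TCP) lies midway between the tips of the shut fingers; the grasp point (between the pads) lies 19 mm behind it; z points along the fingers, y is the direction in which the jaws open and shut (so a half turn about z gives the same grasp; the last joint's range is limited). The gripper opens to 85 mm and grips with 20 to 120 N. Pads are 22 mm wide; open, the fingers measure 114 mm over their backs; the gripper's body (76 mm by 85 mm) begins 54 mm behind the grasp point. The pads swing forward as they close: fully open they stand 13 mm farther back than shut.
Start: joints at [-1.233, 0.423, 1.63, -0, 1.089, -0.019], TCP at [0.218, -0.586, 0.201] pointing down, gripper open.
Joint ranges: [-3, 3], [-0.9, 2.11], [0.09, 2.58], [-1.31, 4.45], [0.11, 2.69], [-2.54, 2.54]. Speed limits (rad/s): [2.39, 2.39, 3.01, 3.14, 3.14, 3.14].

### API

Orientations are given as a 3x3 rotation matrix whose columns are the frame's x, y, z axes.
In Python, from workcell import env gives the robot as it stands.
- The arm moves only by the tool carry_out, never from a script. Its argument "rows" is one flat list of numbers, 7 for each row, row after row: the turn, a rotation vector about the tool's x, y, z in degrees, then the shift along the tool's x, y, z in cm, then the opening, from 0 (shut) to 1 (fully open). In form: [wx, wy, wz, x, y, z, hand, wx, wy, wz, x, y, z, hand, ...]. A call has 1 to 20 rows; each row shifts and turns the pose as measured when the row begins, along the tool's axes as they then stand; what a row does not reach is not made up. A row lasts 1/12 s, in which the tool goes at most 41.7 mm and 7.16 degrees, less where a joint would pass 70% of its speed; a pose out of reach is approached as far as the arm can. A call is refused whole if a number of a shift passes 4.17 or a number of a turn 7.16, either way. A call with a gripper value outside its range is refused whole. The fingers move at their own pace and stop on an object; the grip force is fixed at half the most. Time passes only in rows, so rows that do not move let the fingers close. It gives the time, the measured TCP pose, the force and the opening at its end, in the units of the state.
- env.get_state(): the state, without advancing time (a new reading comes with each control period).
- env.camera(name): name is "side" or "top"; returns a dict with "frame" (400x640x3 uint8, red, green, blue), "z_map" (400x640 float32, m along the optical axis (not along the pixel's ray), 0 where there is no reading), "vfov" (degrees; the focal length in pixels is half the picture's height over the tangent of half this angle, whatever the lens; pixels are square), "cx", "cy" (the principal point, pixels), "distortion" ([k1, k2, p1, p2, k3] as OpenCV has them; the pictures are not rectified), "view" (4x4, takes a point from world to camera coordinates). Camera axes: x right, y down, z forward; pixel columns grow to the right and rows downward; lengths in m; the calibration is good to about 2 mm. A picture is of the moment at which its call begins.
- env.finish_job(): hands the job in, once; it reports no verdict.
The state is a dict: "time_s": time; "q": joint angles; "dq": joint speeds; "joint_torque": joint torques, N m; "position": TCP position; "eef_rot": TCP orientation; "wrist_force": force on the tool from outside, world axes, zero at the start; "wrist_torque": the same for the moment, N m; "opening": opening from 0.0 (shut) to 1.0 (fully open).
Only numpy, scipy, OpenCV 4.12 (cv2) and the standard library are available. Lean on these libraries where they do the work, as an engineer would, in place of code of your own. Each camera call takes 0.05 s, during which the arm holds its last target.

## Working session

There is one attempt and no reset: what is moved stays moved. The work goes in short steps, Python scripts to look and compute and a tool call to move; the robot and the scene stay as the last step left them, time stands still between calls to the robot, and variables do not carry over. Pictures are saved under pics/ and viewed, and the job is handed in when it is done.

Besides the shell and the picture viewer there is one more tool, called after "Call:" as a command line: name --argument value ..., lists and objects as JSON in quotes. carry_out: Moves the arm, as the interface text tells. Its arguments: {"type":"object","properties":{"rows":{"type":"array"}},"required":["rows"]}

```bash
mkdir -p pics; ls; python3 - <<'E'
from workcell import env
import cv2,numpy as np
s=env.get_state()
print(s['time_s'],s['position'],s['eef_rot'],s['opening'])
for n in('side','top'):
    c=env.camera(n); cv2.imwrite(f'pics/{n}0.png',c['frame'][:,:,::-1]); np.savez(f'{n}0.npz',**c)
    print(n,c['vfov'],c['cx'],c['cy'],c['distortion'],np.round(c['view'],4).tolist())
E
```

```text
pics
0.0 [ 0.21813622 -0.58505126  0.20023143] [[ 9.36999618e-01  3.49329968e-01 -5.38626027e-04]
 [ 3.49330383e-01 -9.36998464e-01  1.47071831e-03]
 [ 9.07422081e-06 -1.56622093e-03 -9.99998773e-01]] 0.9976054430040653
side 46.0386532683974 311.47265545167187 198.83255426969495 [-0.10560334  0.          0.          0.          0.        ] [[-0.9717, -0.236, -0.0111, 0.5922], [-0.1262, 0.5579, -0.8202, 0.199], [0.1998, -0.7956, -0.5719, 1.3771], [0.0, 0.0, 0.0, 1.0]]
top 42.17623286212224 312.63725727042663 199.96135763331822 [0.02401786 0.         0.         0.         0.        ] [[-0.0016, -0.9998, -0.0216, 0.096], [-0.9913, 0.0045, -0.1316, 0.6047], [0.1317, 0.0212, -0.9911, 1.6298], [0.0, 0.0, 0.0, 1.0]]
```

View pics/top0.png

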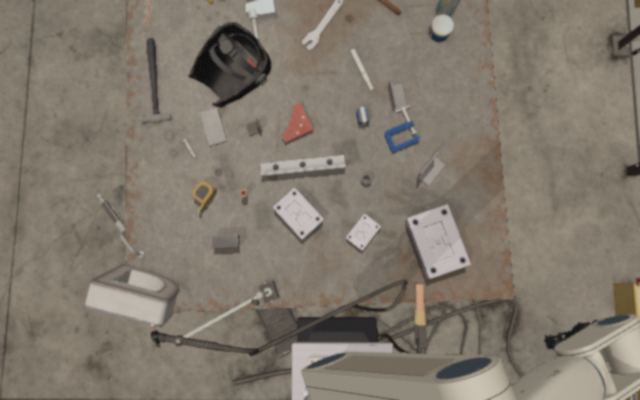

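View pics/side0.png

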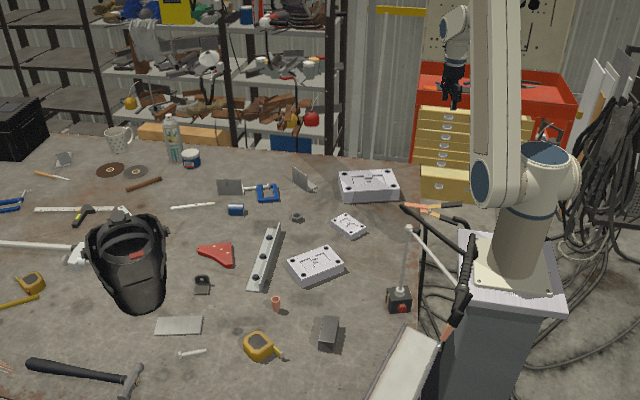

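The top view shows three die-block look-alikes: (299,213) mid-sized, (363,231) small and (437,241) large. The one at (299,213) should be the middle-sized one. The fence is at about (303,166). I'll measure all of these.

```bash
cat > h.py <<'E'
import cv2,numpy as np
def K(c):
    f=200/np.tan(np.radians(c['vfov'])/2); return np.array([[f,0,c['cx']],[0,f,c['cy']],[0,0,1]],float)
def plane(c,uv,z):
    p=cv2.undistortPoints(np.asarray(uv,float).reshape(-1,1,2),K(c),np.asarray(c['distortion'],float)).reshape(-1,2)
    V=c['view'];R=V[:3,:3];t=V[:3,3];o=-R.T@t
    d=np.c_[p,np.ones(len(p))]@R
    return o+d*((z-o[2])/d[:,2])[:,None]
def cloud(c):
    v,u=np.mgrid[0:400,0:640]
    p=cv2.undistortPoints(np.c_[u.ravel(),v.ravel()].astype(float).reshape(-1,1,2),K(c),np.asarray(c['distortion'],float)).reshape(-1,2)
    z=c['z_map'].ravel()[:,None]; V=c['view']
    P=(np.c_[p,np.ones(len(p))]*z-V[:3,3])@V[:3,:3]
    return P.reshape(400,640,3)
def load(f): 
    d=np.load(f); return {k:d[k] for k in d.files}
def rect(P):
    (c,(w,h),a)=cv2.minAreaRect((P[:,:2]*1000).astype(np.float32))
    b=cv2.boxPoints((c,(w,h),a))
    return c,(w,h),a,b
E
python3 - <<'E'
from h import *
for n in('top','side'):
    c=load(n+'0.npz'); P=cloud(c)
    print(n,'valid',(c['z_map']>0).mean())
    m=((P[...,2]>0.025)&(P[...,2]<0.045)&(P[...,0]>.3)&(P[...,0]<.9)&(abs(P[...,1])<.5)&(c['z_map']>0)).astype(np.uint8)
    k,l,st,ce=cv2.connectedComponentsWithStats(m)
    for i in range(1,k):
        if st[i,4]<60: continue
        q=P[l==i]; r=rect(q)
        print(n,np.round(ce[i]),st[i,4],'z',np.round(np.median(q[:,2]),4),np.round(r[0],1),np.round(r[1],1),round(r[2],1))
c=load('top0.npz')
f=c['frame'][140:280,170:490,::-1]
cv2.imwrite('pics/crop0.png',cv2.resize(f,None,fx=2.5,fy=2.5,interpolation=cv2.INTER_CUBIC))
c=load('side0.npz')
f=c['frame'][150:370,180:420,::-1]
cv2.imwrite('pics/crops0.png',cv2.resize(f,None,fx=2.5,fy=2.5,interpolation=cv2.INTER_CUBIC))
E
```

```text
top valid 0.99601953125
top [363. 116.] 93 z 0.0307 [885.3 -72.3] [33.8 35.8] 7.3
top [303. 170.] 191 z 0.0345 [706.6 127.1] [  8.5 278.3] 5.3
top [203. 192.] 347 z 0.0354 [635.5 455.5] [61.8 70.6] 55.4
top [298. 212.] 1235 z 0.0343 [566.2 143. ] [140.8  95.1] 42.3
top [438. 240.] 458 z 0.0419 [ 480.8 -303.6] [138.8  72.4] 16.7
top [224. 241.] 328 z 0.0393 [474.9 378.2] [42.8 85.5] 4.3
side valid 0.99578515625
side [300. 179.] 72 z 0.0349 [ 723.4 -275.6] [10.5 96.9] 52.9
side [368. 192.] 293 z 0.0357 [ 488.8 -248.2] [119.7 241.4] 75.0
side [376. 179.] 65 z 0.0436 [ 448.1 -319.3] [53.5 57.6] 17.7
side [359. 180.] 84 z 0.0431 [ 504.5 -302.2] [51.7 61.7] 17.5
side [238. 206.] 66 z 0.0296 [883.6 -72.4] [31.  38.4] 1.3
side [269. 254.] 186 z 0.0337 [705.3 128.6] [  7.9 277.1] 5.2
side [315. 262.] 1210 z 0.0337 [563.3 143.4] [144.  102.7] 40.8
side [395. 304.] 128 z 0.0364 [328.  255.9] [31.5 67.6] 61.1
side [275. 301.] 84 z 0.037 [629.  320.6] [23.3 25. ] 30.4
side [328. 329.] 468 z 0.0395 [474.1 378.2] [40.5 85.9] 2.8
side [258. 344.] 545 z 0.0346 [623.8 462.8] [58.  93.8] 57.4
```

View pics/crop0.png

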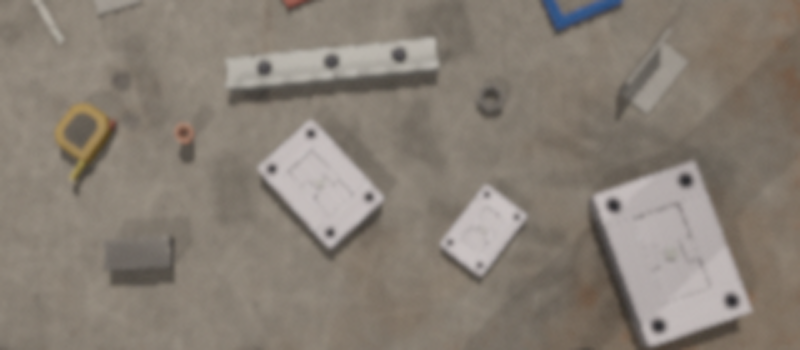

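View pics/crops0.png

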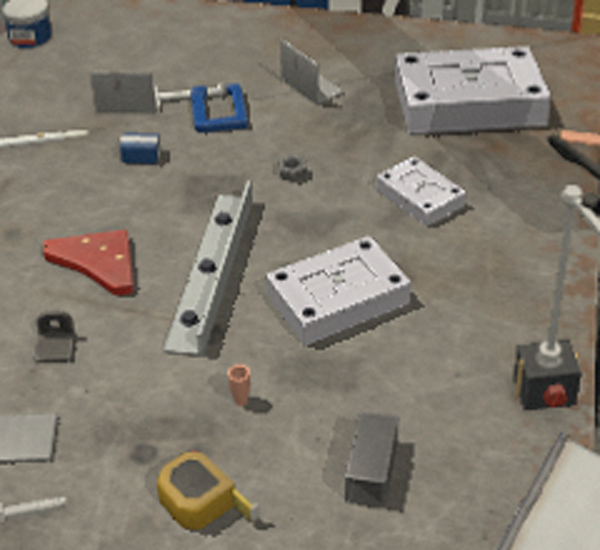

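The middle block measures 140.8 x 95.1 mm, so it is the die_block. The small one at (363,231) and the large one at (437,241) are the decoys. Next I'll check the bystanders, tall obstacles and the fence line.

```bash
python3 - <<'E'
from h import *
for n in('top','side'):
    c=load(n+'0.npz'); P=cloud(c)
    m=((P[...,2]>0.010)&(P[...,0]>.2)&(P[...,0]<.9)&(P[...,1]<.6)&(P[...,1]>-.25)&(c['z_map']>0)).astype(np.uint8)
    k,l,st,ce=cv2.connectedComponentsWithStats(m)
    for i in range(1,k):
        if st[i,4]<12: continue
        q=P[l==i]
        print(n,np.round(ce[i]),st[i,4],'min',np.round(q.min(0),3),'max',np.round(q.max(0),3))
    # fence upper edge 
    m=(P[...,2]>0.028)&(P[...,2]<0.04)&(P[...,0]>.66)&(P[...,0]<.75)&(P[...,1]>-.05)&(P[...,1]<.3)
    q=P[m][:,:2]; 
    vx,vy,x0,y0=cv2.fitLine(q.astype(np.float32),cv2.DIST_HUBER,0,.001,.001).ravel(); d=np.array([vx,vy])*np.sign(vy); nn=np.array([d[1],-d[0]])
    print('fence dir',np.degrees(np.arctan2(d[1],d[0]))-90,'n spread',np.percentile(q@nn,[0,5,50,95,100]),'t',np.percentile(q@d,[0,100]))
    # low band vertical face
    m=(P[...,2]>0.006)&(P[...,2]<0.026)&(P[...,0]>.66)&(P[...,0]<.72)&(P[...,1]>-.02)&(P[...,1]<.27)
    q=P[m][:,:2]; print('low',len(q),np.percentile(q@nn,[0,5,25,50,75,100]) if len(q) else '')
E
```

```text
top [215. 104.] 24 min [0.893 0.381 0.105] max [0.9   0.406 0.151]
top [297. 127.] 476 min [0.805 0.096 0.01 ] max [0.9   0.196 0.031]
top [363. 117.] 118 min [ 0.867 -0.089  0.012] max [ 0.9   -0.053  0.039]
top [400. 134.] 347 min [ 0.771 -0.249  0.01 ] max [ 0.9   -0.142  0.027]
top [166. 117.] 52 min [0.88  0.568 0.012] max [0.9   0.6   0.032]
top [258. 125.] 30 min [0.842 0.267 0.01 ] max [0.882 0.282 0.045]
top [188. 146.] 69 min [0.757 0.485 0.01 ] max [0.82  0.531 0.032]
top [328. 161.] 30 min [0.729 0.03  0.01 ] max [0.749 0.064 0.023]
top [302. 163.] 26 min [0.722 0.123 0.01 ] max [0.743 0.143 0.025]
top [274. 166.] 32 min [0.709 0.206 0.01 ] max [0.733 0.246 0.022]
top [302. 170.] 292 min [ 0.691 -0.012  0.01 ] max [0.729 0.266 0.046]
top [366. 178.] 68 min [ 0.663 -0.097  0.011] max [ 0.7   -0.064  0.025]
top [203. 193.] 400 min [0.569 0.412 0.01 ] max [0.67  0.489 0.047]
top [298. 213.] 1282 min [0.483 0.064 0.013] max [0.649 0.223 0.047]
top [243. 193.] 43 min [0.619 0.308 0.01 ] max [0.642 0.33  0.052]
top [363. 231.] 635 min [ 0.448 -0.12   0.011] max [ 0.564 -0.013  
[... 1737 characters left out ...]
0.089] max [0.9   0.408 0.15 ]
side [201. 278.] 106 min [0.843 0.268 0.01 ] max [0.882 0.288 0.043]
side [255. 276.] 21 min [0.713 0.213 0.01 ] max [0.729 0.23  0.017]
side [275. 302.] 111 min [0.618 0.307 0.011] max [0.641 0.335 0.048]
side [329. 330.] 499 min [0.452 0.335 0.01 ] max [0.496 0.422 0.044]
side [259. 346.] 700 min [0.567 0.417 0.01 ] max [0.669 0.491 0.042]
side [189. 353.] 106 min [0.756 0.488 0.01 ] max [0.815 0.531 0.022]
side [138. 367.] 88 min [0.879 0.571 0.011] max [0.899 0.6   0.028]
fence dir 5.149254 n spread [0.71001368 0.71067818 0.71338001 0.71690965 0.71789821] t [-0.07381195  0.20326795]
low 184 [0.69049413 0.71035346 0.71117573 0.71174759 0.72214872 0.73821201]
```

```bash
python3 - <<'E'
from h import *
for n in('top','side'):
    c=load(n+'0.npz'); P=cloud(c).reshape(-1,3)
    for z0 in(.05,.1,.15,.2,.25,.3):
        m=(P[:,2]>z0)&(P[:,2]<z0+.05)&(P[:,0]>.2)&(P[:,0]<.6)&(P[:,1]>0)&(P[:,1]<.6)
        q=P[m]
        if len(q): 
            i=q[:,0].argmax(); print(n,z0,len(q),'maxx at',np.round(q[i],3),'miny at',np.round(q[q[:,1].argmin()],3))
E
```

```text
top 0.05 442 maxx at [0.496 0.338 0.051] miny at [0.301 0.206 0.054]
top 0.1 279 maxx at [0.344 0.546 0.104] miny at [0.275 0.002 0.114]
top 0.15 331 maxx at [0.33  0.538 0.157] miny at [0.238 0.065 0.152]
top 0.2 1304 maxx at [0.338 0.59  0.217] miny at [0.315 0.231 0.215]
top 0.25 492 maxx at [0.329 0.599 0.252] miny at [0.312 0.224 0.271]
top 0.3 196 maxx at [0.219 0.493 0.303] miny at [0.201 0.383 0.301]
side 0.05 315 maxx at [0.351 0.224 0.053] miny at [0.297 0.202 0.05 ]
side 0.1 139 maxx at [0.32  0.24  0.126] miny at [0.279 0.    0.114]
side 0.15 154 maxx at [0.324 0.528 0.19 ] miny at [0.236 0.076 0.151]
side 0.2 1690 maxx at [0.339 0.594 0.211] miny at [0.315 0.235 0.218]
side 0.25 835 maxx at [0.329 0.598 0.252] miny at [0.313 0.228 0.278]
side 0.3 278 maxx at [0.217 0.505 0.3  ] miny at [0.201 0.37  0.301]
```

Call:
carry_out --rows '[0, 0, 0, 0, 0, -4, 1, 0, 0, 0, 0, 0, -4, 1, 0, 0, 0, 0, 0, -4, 0, 0, 0, 0, 0, 0, -4, 0, 0, 0, 0, 0, 0, -2, 0]'

```text
time_s: 0.52
position: [0.2166, -0.5807, 0.3767]
eef_rot: [[0.937, 0.349, -0.008], [0.349, -0.937, 0.022], [0.0, -0.023, -1.0]]
wrist_force: [0.6, -0.3, -0.3]
opening: 0.605
```

Call:
carry_out --rows '[0, 0, 7.1, 0, 0, 0, 0, 0, 0, 7.1, 0, 0, 0, 0, 0, 0, 1, 0, 0, 0, 0, 0, 0, 0, 2.0, -2.6, 0, 0, 0, 0, 0, 2.5, -3.2, 0, 0, 0, 0, 0, 2.5, -3.2, 0, 0, 0, 0, 0, 2.5, -3.2, 0, 0, 0, 0, 0, 2.5, -3.2, 0, 0, 0, 0, 0, 2.5, -3.2, 0, 0]'

```text
time_s: 1.27
position: [0.3441, -0.3834, 0.3806]
eef_rot: [[0.996, 0.087, -0.009], [0.087, -0.996, 0.016], [-0.008, -0.017, -1.0]]
wrist_force: [0.8, 0.8, -0.1]
opening: -0.001
```

Call:
carry_out --rows '[0, 0, 0, 2.5, -3.3, 0, 0, 0, 0, 0, 2.5, -3.3, 0, 0, 0, 0, 0, 2.5, -3.3, 0, 0, 0, 0, 0, 2.5, -3.3, 0, 0, 0, 0, 0, 2.5, -3.3, 0, 0, 0, 0, 0, 2.5, -3.3, 0, 0, 0, 0, 0, 2.5, -3.3, 0, 0, 0, 0, 0, 2.5, -3.3, 0, 0, 0, 0, 0, 2.5, -3.3, 0, 0, 0, 0, 0, 2.5, -3.3, 0, 0, 0, 0, 0, 2.5, -3.3, 0, 0, 0, 0, 0, 2.5, -3.3, 0, 0, 0, 0, 0, 2.5, -3.3, 0, 0, 0, 0, 0, 2.5, -3.3, 0, 0, 0, 0, 0, 0, 0, 0, 0]'

```text
time_s: 2.52
position: [0.6369, 0.128, 0.3737]
eef_rot: [[0.99, 0.138, -0.026], [0.139, -0.99, 0.021], [-0.023, -0.025, -0.999]]
wrist_force: [-0.6, -0.2, -1.1]
opening: 0.002
```

```bash
cat >> h.py <<'E'
from scipy.spatial.transform import Rotation as Ro
def go(x,y,z,alpha=5.3):
    from workcell import env
    s=env.get_state(); R=np.array(s['eef_rot']); p=np.array(s['position'])
    a=np.radians(alpha); T=np.array([[np.cos(a),np.sin(a),0],[np.sin(a),-np.cos(a),0],[0,0,-1]])
    rv=np.degrees(Ro.from_matrix(R.T@T).as_rotvec())
    print('t',s['time_s'],'turn deg',np.round(rv,2),'shift cm (present tool)',np.round(R.T@(np.array([x,y,z])-p)*100,2),'(target tool)',np.round(T.T@(np.array([x,y,z])-p)*100,2),'F',np.round(s['wrist_force'],1))
E
python3 -c "
from h import *;go(.661,.124,.25)"
```

```text
t 2.5167 turn deg [-1.38  1.36  2.67] shift cm (present tool) [ 2.62  1.04 12.29] (target tool) [ 2.36  0.63 12.37] F [-0.6 -0.2 -1.1]
```

Call:
carry_out --rows '[-1.4, 1.4, 2.7, 0, 0, 0, 0, 0, 0, 0, 1.2, 0.3, 3, 0, 0, 0, 0, 1.2, 0.3, 3, 0, 0, 0, 0, 0, 0, 3, 0, 0, 0, 0, 0, 0, 3, 0, 0, 0, 0, 0, 0, 0, 0]'

```text
time_s: 3.02
position: [0.6619, 0.1282, 0.2456]
eef_rot: [[0.993, 0.114, -0.002], [0.114, -0.993, -0.002], [-0.002, 0.002, -1.0]]
wrist_force: [-2.3, -0.0, -1.8]
opening: -0.001
```

```bash
python3 -c "
from h import *;go(.661,.124,.012)"
```

```text
t 3.0167 turn deg [0.12 0.11 1.26] shift cm (present tool) [-0.1   0.36 23.36] (target tool) [-0.13  0.41 23.36] F [-2.3 -0.  -1.8]
```

Call:
carry_out --rows '[0, 0, 1.3, 0, 0.4, 3, 0, 0, 0, 0, 0, 0, 4, 0, 0, 0, 0, 0, 0, 4, 0, 0, 0, 0, 0, 0, 3, 0, 0, 0, 0, 0, 0, 3, 0, 0, 0, 0, 0, 0, 1, 0, 0, 0, 0, 0, 0, 0, 0]'

```text
time_s: 3.6
position: [0.6655, 0.1227, 0.0657]
eef_rot: [[0.995, 0.104, 0.002], [0.104, -0.995, -0.002], [0.002, 0.002, -1.0]]
wrist_force: [0.4, 0.1, 0.8]
opening: 0.002
```

```bash
python3 - <<'E'
from h import *;go(.661,.124,.012)
from workcell import env
for n in('side','top'):
    c=env.camera(n); cv2.imwrite(f'pics/{n}1.png',cv2.resize(c['frame'][120:330,180:420] if n=='side' else c['frame'][100:280,200:420],None,fx=2.5,fy=2.5)[:,:,::-1])
E
```

```text
t 3.6 turn deg [ 0.12 -0.13  0.64] shift cm (present tool) [-0.45 -0.19  5.37] (target tool) [-0.44 -0.17  5.37] F [0.4 0.1 0.8]
```

View pics/side1.png

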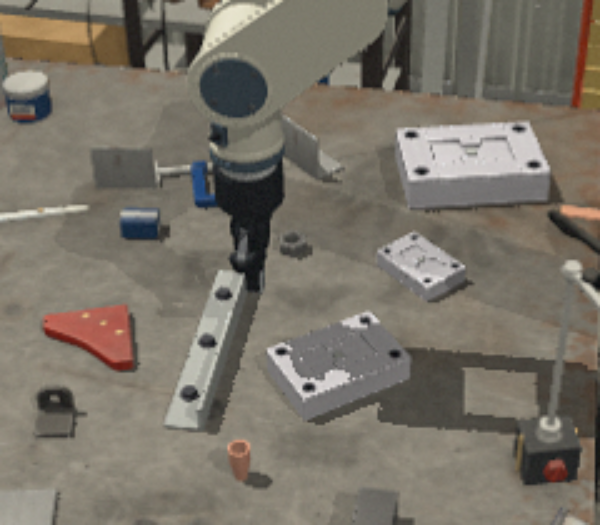

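View pics/top1.png

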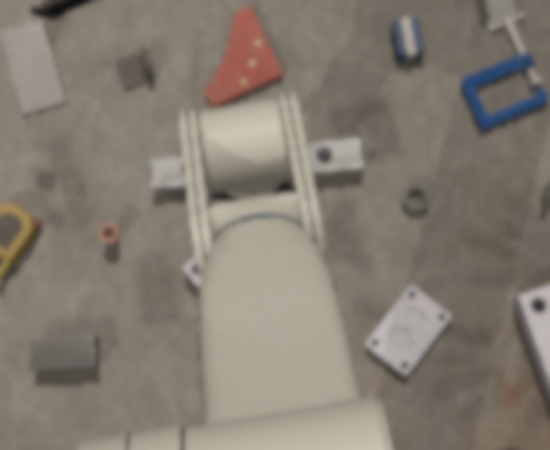

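Call:
carry_out --rows '[0, 0, 0.6, -0.5, -0.2, 2.5, 0, 0, 0, 0, 0, 0, 2, 0, 0, 0, 0, 0, 0, 0.7, 0, 0, 0, 0, 0, 0, 0, 0]'

```text
time_s: 4.03
position: [0.6711, 0.126, 0.027]
eef_rot: [[0.995, 0.094, 0.024], [0.094, -0.996, 0.002], [0.024, 0.0, -1.0]]
wrist_force: [0.7, -0.2, -0.6]
opening: -0.001
```

```bash
python3 - <<'E'
from h import *;go(.661,.124,.012)
E
```

```text
t 4.0333 turn deg [ 0.03 -1.37  0.08] shift cm (present tool) [-1.06  0.1   1.48] (target tool) [-1.02  0.1   1.5 ] F [ 0.7 -0.2 -0.6]
```

Call:
carry_out --rows '[0, -1.4, 0, -1, 0.1, 0.7, 0, 0, 0, 0, 0, 0, 0.7, 0, 0, 0, 0, 0, 0, 0, 0]'

```text
time_s: 4.28
position: [0.6643, 0.1245, 0.0175]
eef_rot: [[0.996, 0.094, 0.005], [0.094, -0.996, 0.001], [0.005, -0.0, -1.0]]
wrist_force: [-0.2, -0.4, 0.3]
opening: 0.003
```

```bash
python3 - <<'E'
from h import *;go(.661,.124,.012)
from workcell import env
print(env.get_state()['q'])
E
```

```text
t 4.2833 turn deg [-0.01 -0.27  0.12] shift cm (present tool) [-0.33  0.02  0.55] (target tool) [-0.33  0.02  0.55] F [-0.2 -0.4  0.3]
[ 1.67760549e-01  7.20607928e-01  1.59857046e+00 -3.24270408e-04
  8.17628023e-01  1.64422804e+00]
```

Call:
carry_out --rows '[0, 0, 0, -0.3, -0.5, 0.5, 0, 0, 0, 0, -0.4, -0.5, 0, 0, 0, 0, 0, -0.4, -0.5, 0, 0, 0, 0, 0, -0.4, -0.5, 0, 0]'

```text
time_s: 4.62
position: [0.6481, 0.1438, 0.0138]
eef_rot: [[0.996, 0.093, 0.008], [0.093, -0.996, 0.001], [0.008, -0.0, -1.0]]
wrist_force: [-0.6, -0.4, -0.8]
opening: -0.002
```

Call:
carry_out --rows '[0, 0, 0, -0.5, -0.5, 0, 0, 0, 0, 0, -0.5, -0.5, 0, 0, 0, 0, 0, -0.5, -0.5, 0, 0, 0, 0, 0, -0.5, -0.4, 0, 0]'

```text
time_s: 4.95
position: [0.6237, 0.1638, 0.014]
eef_rot: [[0.996, 0.094, 0.008], [0.094, -0.996, 0.001], [0.008, -0.001, -1.0]]
wrist_force: [0.0, 0.4, 0.3]
opening: -0.003
```

```bash
cat >> h.py <<'E'
def look(n,tag,box=None):
    from workcell import env
    c=env.camera(n); P=cloud(c)
    m=((P[...,2]>0.028)&(P[...,2]<0.042)&(P[...,0]>.42)&(P[...,0]<.72)&(P[...,1]>.0)&(P[...,1]<.3)&(c['frame'].min(2)>60)&(c['z_map']>0)).astype(np.uint8)
    k,l,st,ce=cv2.connectedComponentsWithStats(m)
    for i in range(1,k):
        if st[i,4]<150: continue
        r=rect(P[l==i]); a=r[2] if r[1][0]>r[1][1] else r[2]+90
        C=np.array(r[0])/1000; th=np.radians(5.3); N=np.array([np.cos(th),np.sin(th)]);T=np.array([-N[1],N[0]])
        print(n,st[i,4],'c',np.round(r[0],1),'size',np.round(r[1],1),'long axis deg',round(a,1),'n',round(C@N,4),'t',round(C@T,4),'corners',np.round(r[3]).tolist(),'max n',np.round((r[3]@N).max()))
    x0,y0,x1,y1=box or ((180,120,420,330) if n=='side' else (200,100,420,280))
    cv2.imwrite(f'pics/{n}{tag}.png',cv2.resize(c['frame'][y0:y1,x0:x1],None,fx=2.5,fy=2.5)[:,:,::-1])
    return c
E
python3 -c "
from h import *
look('side',2)
go(.661,.124,.012)"
```

```text
side 157 c [704.6 140.9] size [  8.7 255.2] long axis deg 95.1 n 0.7146 t 0.0752 corners [[689.0, 268.0], [712.0, 13.0], [720.0, 14.0], [698.0, 268.0]] max n 719.0
side 1078 c [564.2 141.8] size [143.8 103.1] long axis deg 42.3 n 0.5749 t 0.0891 corners [[476.0, 132.0], [546.0, 55.0], [652.0, 152.0], [583.0, 228.0]] max n 663.0
t 5.0 turn deg [-0.03 -0.38  0.14] shift cm (present tool) [3.46 4.38 0.2 ] (target tool) [3.47 4.37 0.18] F [-1.4  0.3 -0.6]
```

View pics/side2.png

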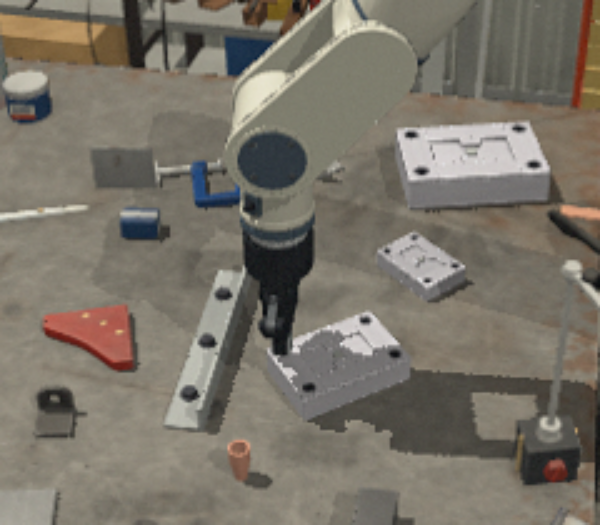

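```bash
python3 - <<'E'
from h import *
c=load('side0.npz')
V=c['view']
for p in([.6237,.1638,.014],[.6237,.1638,.033],[.6237,.1638,.05]):
    q,_=cv2.projectPoints(np.array([p]),cv2.Rodrigues(V[:3,:3])[0],V[:3,3],K(c),np.asarray(c['distortion'],float))
    print(p,q.ravel(),(q.ravel()-[180,120])*2.5)
from workcell import env
print(env.get_state())
c=env.camera('side');P=cloud(c)
# dark gripper points lowest
hsv=c['frame']
m=(c['frame'].max(2)<55)&(abs(P[...,0]-.624)<.06)&(abs(P[...,1]-.164)<.06)&(c['z_map']>0)
q=P[m]; print(len(q))
for a in np.arange(0,.14,.01):
    w=q[(q[:,2]>=a)&(q[:,2]<a+.01)]
    if len(w): print(round(a,2),len(w),np.round(w.min(0),3),np.round(w.max(0),3))
cv2.imwrite('pics/side3.png',cv2.resize(c['frame'][190:300,240:360],None,fx=5,fy=5,interpolation=cv2.INTER_CUBIC)[:,:,::-1])
E
```

```text
[0.6237, 0.1638, 0.014] [293.33796077 267.78918497] [283.34490193 369.47296243]
[0.6237, 0.1638, 0.033] [293.11364454 262.95217268] [282.78411136 357.38043171]
[0.6237, 0.1638, 0.05] [292.91011191 258.55420579] [282.27527977 346.38551447]
{'time_s': 5.0, 'q': array([ 2.39866635e-01,  6.90351778e-01,  1.67907337e+00, -6.21403955e-04,
        7.65477613e-01,  1.71623231e+00]), 'dq': array([-0.01052142,  0.01269294, -0.02014101, -0.00418238,  0.01393172,
       -0.02291721]), 'joint_torque': array([-2.06804976e+00, -6.29986453e+01, -2.33500975e+01, -2.12232820e-01,
       -4.63184277e-01, -3.33467592e-02]), 'position': array([0.62237245, 0.16432086, 0.0138166 ]), 'eef_rot': array([[ 9.95480473e-01,  9.47367848e-02,  6.60069294e-03],
       [ 9.47310881e-02, -9.95502210e-01,  1.17111719e-03],
       [ 6.68195229e-03, -5.40533468e-04, -9.99977529e-01]]), 'wrist_force': array([-1.42426389,  0.29985419, -0.61289333]), 'wrist_torque': array([ 0.0597238 ,  0.00047415, -0.01776392]), 'opening': -0.001038640089807323}
716
0.03 11 [0.579 0.2   0.032] [0.589 0.214 0.038]
0.05 11 [0.616 0.172 0.053] [0.628 0.179 0.06 ]
0.06 13 [0.616 0.167 0.06 ] [0.634 0.182 0.07 ]
0.07 8 [0.613 0.167 0.07 ] [0.626 0.183 0.076]
0.08 4 [0.611 0.135 0.086] [0.62  0.193 0.089]
0.09 14 [0.608 0.172 0.091] [0.628 0.202 0.1  ]
0.1 18 [0.606 0.178 0.1  ] [0.63 0.21 0.11]
0.11 26 [0.605 0.155 0.11 ] [0.636 0.216 0.119]
0.12 27 [0.605 0.158 0.12 ] [0.638 0.223 0.129]
0.13 31 [0.603 0.156 0.13 ] [0.64  0.224 0.14 ]
0.14 36 [0.602 0.156 0.141] [0.64  0.207 0.15 ]
```

View pics/side3.png

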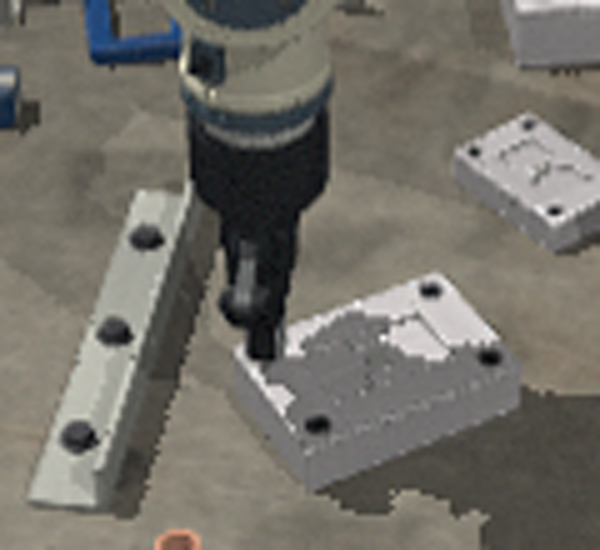

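```bash
python3 - <<'E'
from h import *
from workcell import env
c=env.camera('side');P=cloud(c)
for r in range(236,270,2): print(r,[ (np.round(P[r,u],3).tolist(),int(c['frame'][r,u].mean())) for u in(290,293,296)])
E
```

```text
236 [([0.618, 0.2, 0.163], 27), ([0.611, 0.196, 0.161], 23), ([0.607, 0.179, 0.149], 34)]
238 [([0.617, 0.203, 0.159], 51), ([0.609, 0.202, 0.159], 26), ([0.607, 0.18, 0.142], 23)]
240 [([0.617, 0.203, 0.152], 58), ([0.609, 0.203, 0.154], 24), ([0.608, 0.18, 0.135], 31)]
242 [([0.616, 0.207, 0.148], 108), ([0.61, 0.199, 0.143], 24), ([0.608, 0.179, 0.127], 24)]
244 [([0.615, 0.212, 0.146], 91), ([0.614, 0.189, 0.127], 18), ([0.608, 0.181, 0.122], 24)]
246 [([0.614, 0.215, 0.142], 63), ([0.616, 0.181, 0.113], 24), ([0.607, 0.182, 0.116], 20)]
248 [([0.613, 0.219, 0.138], 68), ([0.608, 0.21, 0.131], 52), ([0.612, 0.169, 0.097], 23)]
250 [([0.612, 0.223, 0.135], 51), ([0.605, 0.22, 0.134], 29), ([0.612, 0.168, 0.088], 31)]
252 [([0.612, 0.226, 0.131], 18), ([0.607, 0.214, 0.121], 22), ([0.611, 0.172, 0.084], 32)]
254 [([0.621, 0.197, 0.096], 21), ([0.608, 0.211, 0.111], 22), ([0.613, 0.167, 0.073], 75)]
256 [([0.626, 0.184, 0.077], 19), ([0.619, 0.178, 0.073], 27), ([0.613, 0.168, 0.066], 68)]
258 [([0.628, 0.176, 0.062], 23), ([0.619, 0.178, 0.066], 27), ([0.613, 0.167, 0.057], 73)]
260 [([0.628, 0.179, 0.057], 19), ([0.619, 0.178, 0.058], 24), ([0.613, 0.169, 0.051], 113)]
262 [([0.632, 0.166, 0.037], 154), ([0.625, 0.16, 0.033], 81), ([0.616, 0.16, 0.035], 114)]
264 [([0.63, 0.175, 0.037], 233), ([0.622, 0.169, 0.034], 112), ([0.614, 0.168, 0.035], 112)]
266 [([0.63, 0.175, 0.03], 116), ([0.621, 0.175, 0.032], 104), ([0.612, 0.176, 0.035], 102)]
268 [([0.63, 0.177, 0.024], 119), ([0.617, 0.187, 0.036], 229), ([0.61, 0.182, 0.033], 210)]
```

The side view shows the visible fingertips ending about 50 mm above the table, hovering over the block top at about (293,261). The reported TCP z is 14 mm. There was no contact force, and the block hasn't moved. So the reported z disagrees with the picture by roughly 36–40 mm. I'll back off beside the block, then descend by camera and force.

Call:
carry_out --rows '[0, -0.4, 0, 1.8, 2.2, 0, 0, 0, 0, 0, 1.8, 2.2, 0, 0, 0, 0, 0, 0, 0, 0, 0]'

```text
time_s: 5.35
position: [0.665, 0.1231, 0.0146]
eef_rot: [[0.995, 0.098, 0.001], [0.098, -0.995, 0.0], [0.001, -0.0, -1.0]]
wrist_force: [0.1, 0.6, 1.0]
opening: 0.001
```

```bash
python3 - <<'E'
from h import *
from workcell import env
go(.661,.124,-.02)
c=env.camera('side');P=cloud(c)
s=env.get_state();p=s['position'];print(p)
near=(np.hypot(P[...,0]-p[0],P[...,1]-p[1])<.035)&(P[...,2]>.012)&(c['z_map']>0)
q=P[near]
for a in np.arange(0.01,.12,.006):
    w=q[(q[:,2]>=a)&(q[:,2]<a+.006)]
    if len(w): print(round(a,3),len(w),np.round(w.min(0),3),np.round(w.max(0),3))
t=P[330:380,240:300].reshape(-1,3); print('table z',np.median(t[:,2]))
t=P[200:240,310:330].reshape(-1,3); print('table z',np.median(t[:,2]))
cv2.imwrite('pics/side4.png',cv2.resize(c['frame'][160:300,230:350],None,fx=4,fy=4,interpolation=cv2.INTER_CUBIC)[:,:,::-1])
E
```

```text
t 5.35 turn deg [-0.01 -0.07  0.34] shift cm (present tool) [-0.4  -0.13  3.46] (target tool) [-0.39 -0.13  3.46] F [0.1 0.6 1. ]
[0.66343569 0.12414255 0.01426929]
0.028 2 [0.635 0.137 0.03 ] [0.641 0.146 0.033]
0.034 1 [0.648 0.154 0.035] [0.648 0.154 0.035]
0.04 1 [0.659 0.124 0.042] [0.659 0.124 0.042]
0.046 9 [0.656 0.121 0.046] [0.676 0.137 0.051]
0.052 8 [0.656 0.126 0.053] [0.674 0.138 0.057]
0.058 13 [0.655 0.12  0.058] [0.672 0.14  0.064]
0.064 15 [0.656 0.119 0.064] [0.678 0.14  0.07 ]
0.07 9 [0.655 0.118 0.071] [0.671 0.139 0.075]
0.076 4 [0.656 0.119 0.076] [0.668 0.14  0.078]
0.082 1 [0.656 0.118 0.083] [0.656 0.118 0.083]
0.088 11 [0.653 0.112 0.088] [0.675 0.157 0.093]
0.094 13 [0.651 0.094 0.094] [0.672 0.158 0.099]
0.1 5 [0.65  0.135 0.1  ] [0.656 0.156 0.105]
0.106 7 [0.651 0.11  0.107] [0.658 0.139 0.112]
0.112 17 [0.649 0.112 0.112] [0.68  0.142 0.117]
0.118 10 [0.648 0.107 0.118] [0.681 0.143 0.123]
table z 0.00012795705867655008
table z -0.00010851185987697108
```

View pics/side4.png

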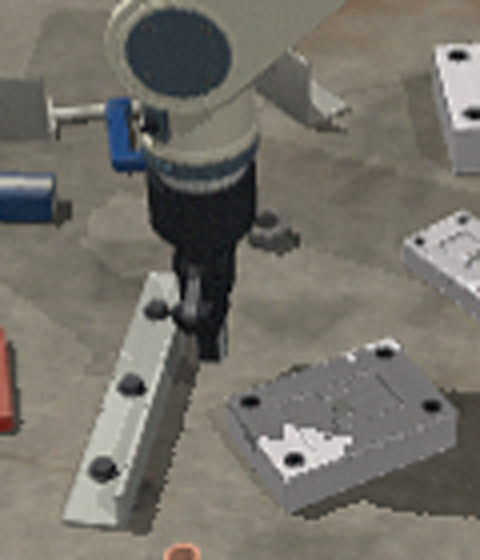

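Call:
carry_out --rows '[0, 0, 0.3, -0.2, -0.1, 0.8, 0, 0, 0, 0, -0.2, 0, 0.8, 0, 0, 0, 0, 0, 0, 0.7, 0, 0, 0, 0, 0, 0, 0.5, 0, 0, 0, 0, 0, 0, 0, 0]'

```text
time_s: 5.82
position: [0.6564, 0.1255, -0.0175]
eef_rot: [[0.996, 0.092, -0.003], [0.092, -0.996, 0.0], [-0.003, -0.001, -1.0]]
wrist_force: [-0.6, 0.1, 0.5]
opening: -0.002
```

```bash
cat >> h.py <<'E'
def tip():
    from workcell import env
    c=env.camera('side');P=cloud(c); s=env.get_state();p=s['position']
    q=P[(np.hypot(P[...,0]-p[0],P[...,1]-p[1])<.028)&(P[...,2]>.005)&(P[...,2]<.12)&(c['z_map']>0)&(c['frame'].max(2)<75)]
    print('tcp',np.round(p,4),'lowest dark z',np.round(np.sort(q[:,2])[:8],3),'F',np.round(s['wrist_force'],1))
E
python3 - <<'E'
from h import *
go(.661,.124,-.02); tip()
E
```

```text
t 5.8167 turn deg [-0.04  0.18 -0.03] shift cm (present tool) [0.45 0.19 0.24] (target tool) [0.45 0.19 0.25] F [-0.6  0.1  0.5]
tcp [ 0.6564  0.1256 -0.0173] lowest dark z [0.009 0.012 0.014 0.015 0.022 0.022 0.022 0.022] F [-0.6  0.5 -0. ]
```

Call:
carry_out --rows '[0, 0, 0, -0.4, -0.5, 0, 0, 0, 0, 0, -0.4, -0.5, 0, 0, 0, 0, 0, -0.4, -0.5, 0, 0, 0, 0, 0, -0.4, -0.5, 0, 0]'

```text
time_s: 6.2
position: [0.64, 0.1455, -0.0167]
eef_rot: [[0.996, 0.092, 0.002], [0.092, -0.996, 0.001], [0.002, -0.001, -1.0]]
wrist_force: [3.5, -0.9, -1.6]
opening: -0.002
```

Call:
carry_out --rows '[0, 0, 0, -0.5, -0.5, 0, 0, 0, 0, 0, -0.5, -0.5, 0, 0, 0, 0, 0, -0.5, -0.4, 0, 0]'

```text
time_s: 6.45
position: [0.6245, 0.1605, -0.0153]
eef_rot: [[0.996, 0.092, 0.008], [0.092, -0.996, 0.002], [0.008, -0.001, -1.0]]
wrist_force: [4.1, -0.6, -2.0]
opening: 0.002
```

```bash
python3 - <<'E'
from h import *
tip();look('side',5)
E
```

```text
tcp [ 0.6231  0.1611 -0.0155] lowest dark z [0.016 0.023 0.025 0.026 0.026 0.03  0.03  0.03 ] F [2.7 0.4 0.6]
side 152 c [704.3 139.4] size [  8.3 259.1] long axis deg 95.3 n 0.7141 t 0.0738 corners [[688.0, 268.0], [712.0, 10.0], [720.0, 11.0], [696.0, 269.0]] max n 718.0
side 1141 c [547.1 148.3] size [147.2 106.5] long axis deg 58.6 n 0.5585 t 0.0971 corners [[463.0, 113.0], [554.0, 58.0], [631.0, 183.0], [540.0, 239.0]] max n 645.0
```

View pics/side5.png

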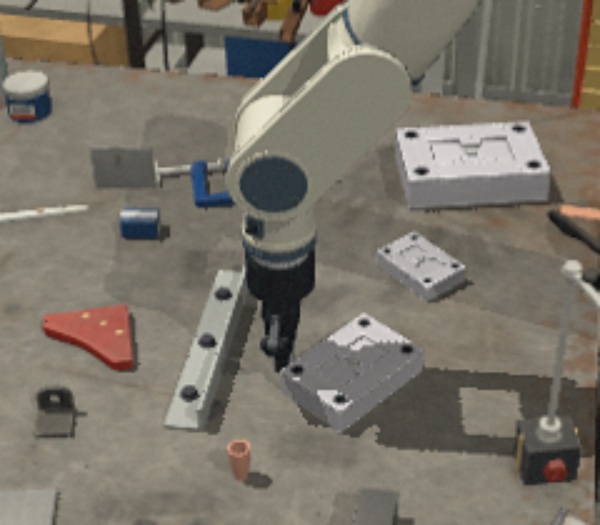

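Call:
carry_out --rows '[0, 0, 0, -0.6, -0.4, 0, 0, 0, 0, 0, -0.6, -0.3, 0, 0, 0, 0, 0, -0.5, -0.3, 0.1, 0, 0, 0, 0, 0, 0, 0, 0]'

```text
time_s: 6.88
position: [0.6077, 0.1701, -0.0148]
eef_rot: [[0.996, 0.093, 0.012], [0.093, -0.996, 0.003], [0.013, -0.002, -1.0]]
wrist_force: [0.7, 0.5, -1.4]
opening: 0.002
```

```bash
python3 - <<'E'
from h import *
tip();look('side',6)
E
```

```text
tcp [ 0.6075  0.1699 -0.0149] lowest dark z [0.014 0.02  0.023 0.024 0.025 0.025 0.026 0.027] F [1.4 0.4 0.7]
side 167 c [704.9 133.6] size [  7.5 268.7] long axis deg 95.2 n 0.7142 t 0.068 corners [[689.0, 267.0], [713.0, -0.0], [721.0, 0.0], [696.0, 268.0]] max n 718.0
side 1146 c [534.9 151.2] size [144.9 101.1] long axis deg 66.9 n 0.5466 t 0.1011 corners [[460.0, 104.0], [553.0, 65.0], [610.0, 198.0], [517.0, 238.0]] max n 626.0
```

Call:
carry_out --rows '[0, -0.7, 0, 0.6, 0.2, 0, 0, 0, 0, 0, 0.2, 0, -2, 0, 0, 0, 0, 0, 0, -3, 0, 0, 0, 0, 0, 0, -3, 0, 0, 0, 0, 0, 0, -1, 0, 0, 0, 0, 0, 0, 0, 0]'

```text
time_s: 7.48
position: [0.607, 0.1657, 0.0729]
eef_rot: [[0.995, 0.092, -0.024], [0.092, -0.996, -0.003], [-0.024, 0.001, -1.0]]
wrist_force: [0.1, -0.4, -0.4]
opening: 0.002
```

```bash
python3 - <<'E'
from h import *
go(.4475,.129,.06)
E
```

```text
t 7.4833 turn deg [ 0.05  1.39 -0.02] shift cm (present tool) [-16.18   2.19   1.68] (target tool) [-16.22   2.18   1.29] F [ 0.1 -0.4 -0.4]
```

Call:
carry_out --rows '[0, 1.4, 0, 0, 0, 0, 0, 0, 0, 0, -3, 0.4, 0, 0, 0, 0, 0, -3, 0.4, 0, 0, 0, 0, 0, -3, 0.4, 0, 0, 0, 0, 0, -3, 0.4, 0, 0, 0, 0, 0, -3, 0.4, 0, 0, 0, 0, 0, -1.2, 0.2, 0, 0, 0, 0, 0, 0, 0, 0, 0]'

```text
time_s: 8.15
position: [0.4312, 0.1244, 0.0638]
eef_rot: [[0.996, 0.091, -0.017], [0.091, -0.996, -0.005], [-0.017, 0.003, -1.0]]
wrist_force: [-0.1, 0.2, -0.1]
opening: -0.002
```

```bash
python3 - <<'E'
from h import *
go(.4475,.129,-.018)
look('top',7);look('side',7)
E
```

```text
t 8.15 turn deg [ 0.19  0.99 -0.09] shift cm (present tool) [ 1.81 -0.33  8.15] (target tool) [ 1.66 -0.3   8.18] F [-0.1  0.2 -0.1]
top 165 c [705.7 134.4] size [  8.  265.7] long axis deg 95.3 n 0.7151 t 0.0686 corners [[689.0, 266.0], [714.0, 2.0], [722.0, 2.0], [697.0, 267.0]] max n 719.0
top 852 c [536.  151.8] size [140.3  95.1] long axis deg 67.2 n 0.5477 t 0.1017 corners [[465.0, 106.0], [553.0, 69.0], [607.0, 198.0], [519.0, 235.0]] max n 623.0
side 164 c [704.9 134. ] size [  7.7 268.7] long axis deg 95.1 n 0.7143 t 0.0683 corners [[689.0, 268.0], [713.0, -0.0], [721.0, 1.0], [697.0, 268.0]] max n 719.0
side 1152 c [534.5 151.1] size [145.3  98.1] long axis deg 67.2 n 0.5462 t 0.101 corners [[461.0, 103.0], [552.0, 65.0], [608.0, 199.0], [517.0, 237.0]] max n 624.0
```

View pics/top7.png

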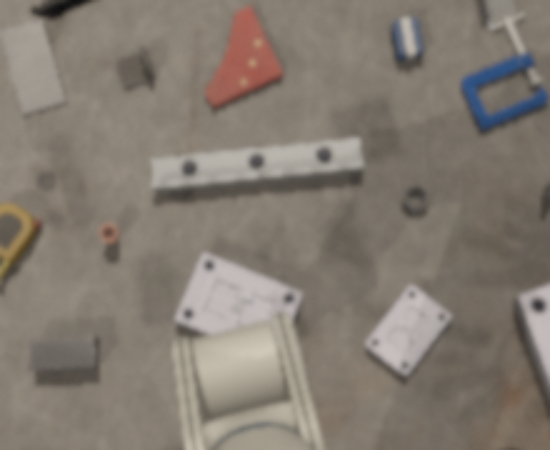

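View pics/side7.png

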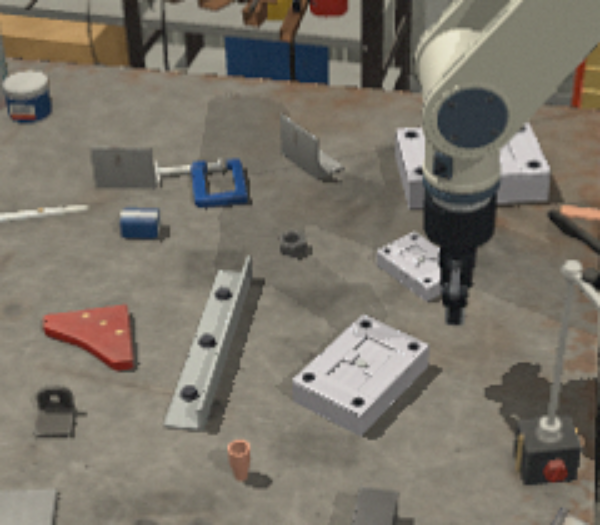

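Call:
carry_out --rows '[0, 1, 0, 0, 0, 2, 0, 0, 0, 0, 0, 0, 2, 0, 0, 0, 0, 0, 0, 2, 0, 0, 0, 0, 0, 0, 1, 0, 0, 0, 0, 0, 0, 0, 0]'

```text
time_s: 8.67
position: [0.4454, 0.1277, -0.0083]
eef_rot: [[0.996, 0.09, 0.015], [0.09, -0.996, 0.0], [0.015, 0.001, -1.0]]
wrist_force: [0.5, 0.3, 0.2]
opening: 0.003
```

```bash
python3 - <<'E'
from h import *
go(.4475,.124,-.018);tip()
E
```

```text
t 8.6667 turn deg [ 0.05 -0.87 -0.13] shift cm (present tool) [0.16 0.39 0.97] (target tool) [0.17 0.39 0.97] F [0.5 0.3 0.2]
tcp [ 0.4456  0.1278 -0.0077] lowest dark z [0.026 0.027 0.028 0.03  0.032 0.033 0.034 0.036] F [0.7 0.7 0.2]
```

Call:
carry_out --rows '[0, -0.9, 0, -0.2, 0.3, 1, 0, 0, 0, 0, 0, 0, 0, 0]'

```text
time_s: 8.88
position: [0.446, 0.1251, -0.0173]
eef_rot: [[0.996, 0.09, 0.001], [0.09, -0.996, -0.0], [0.001, 0.001, -1.0]]
wrist_force: [-0.4, 0.7, -0.4]
opening: 0.001
```

Call:
carry_out --rows '[0, 0, 0, 0.6, 0.2, 0, 0, 0, 0, 0, 0.6, 0.2, 0, 0, 0, 0, 0, 0.6, 0.2, 0, 0, 0, 0, 0, 0.6, 0.2, 0, 0, 0, 0, 0, 0, 0, 0, 0]'

```text
time_s: 9.3
position: [0.4714, 0.1185, -0.0151]
eef_rot: [[0.996, 0.09, -0.002], [0.09, -0.996, -0.001], [-0.002, 0.001, -1.0]]
wrist_force: [-0.4, 0.9, -0.4]
opening: 0.006
```

```bash
python3 - <<'E'
from h import *
tip();look('side',8);look('top',8)
E
```

```text
tcp [ 0.4714  0.1186 -0.015 ] lowest dark z [0.022 0.024 0.025 0.025 0.025 0.027 0.027 0.027] F [ 0.1  0.5 -0. ]
side 166 c [704.4 135.1] size [  7.7 267.3] long axis deg 95.2 n 0.7139 t 0.0695 corners [[688.0, 268.0], [713.0, 2.0], [720.0, 2.0], [696.0, 269.0]] max n 718.0
side 1116 c [543.  152.1] size [145.6 104. ] long axis deg 72.5 n 0.5548 t 0.1013 corners [[471.0, 98.0], [571.0, 67.0], [615.0, 206.0], [515.0, 237.0]] max n 631.0
top 163 c [705.6 133.6] size [  8.  265.1] long axis deg 95.5 n 0.7149 t 0.0679 corners [[689.0, 265.0], [714.0, 1.0], [722.0, 2.0], [697.0, 266.0]] max n 719.0
top 629 c [546.7 152.2] size [140.1  93.9] long axis deg 73.9 n 0.5585 t 0.101 corners [[482.0, 98.0], [572.0, 72.0], [611.0, 206.0], [521.0, 232.0]] max n 628.0
```

Call:
carry_out --rows '[0, 0, 0, 0.6, 0.3, 0.1, 0, 0, 0, 0, 0.6, 0.2, 0, 0, 0, 0, 0, 0.6, 0.1, 0, 0, 0, 0, 0, 0, 0, 0, 0]'

```text
time_s: 9.78
position: [0.4827, 0.1132, -0.0163]
eef_rot: [[0.996, 0.091, -0.015], [0.091, -0.996, -0.004], [-0.015, 0.002, -1.0]]
wrist_force: [1.0, -0.6, 0.2]
opening: 0.002
```

```bash
python3 - <<'E'
from h import *
tip();look('side',8);look('top',8)
E
```

```text
tcp [ 0.4827  0.1133 -0.0163] lowest dark z [0.016 0.016 0.016 0.021 0.021 0.022 0.024 0.025] F [ 0.2 -0.1  0.3]
side 163 c [704.1 133.8] size [  8.3 267.8] long axis deg 94.9 n 0.7135 t 0.0682 corners [[689.0, 267.0], [711.0, 0.0], [720.0, 1.0], [697.0, 268.0]] max n 719.0
side 1112 c [550.  151.6] size [148. 101.] long axis deg 80.0 n 0.5617 t 0.1002 corners [[487.0, 88.0], [587.0, 70.0], [613.0, 216.0], [513.0, 233.0]] max n 630.0
top 538 c [554.4 152.8] size [140.   94.6] long axis deg 79.9 n 0.5661 t 0.1009 corners [[496.0, 92.0], [589.0, 76.0], [613.0, 213.0], [520.0, 230.0]] max n 630.0
```

Call:
carry_out --rows '[0, 0.8, 0, 0.7, 0.1, 0, 0, 0, 0, 0, 0.6, 0.1, 0, 0, 0, 0, 0, 0.6, 0.1, 0, 0, 0, 0, 0, 0, 0, 0, 0]'

```text
time_s: 10.27
position: [0.4942, 0.1107, -0.0173]
eef_rot: [[0.996, 0.092, -0.014], [0.092, -0.996, -0.005], [-0.014, 0.004, -1.0]]
wrist_force: [1.5, 0.2, -0.4]
opening: 0.001
```

```bash
python3 - <<'E'
from h import *
tip();look('side',8);look('top',8)
E
```

```text
tcp [ 0.4942  0.1108 -0.0173] lowest dark z [0.013 0.018 0.019 0.02  0.02  0.022 0.025 0.025] F [-0.3 -0.5  0.3]
side 164 c [705.  134.2] size [  7.9 268.3] long axis deg 95.1 n 0.7144 t 0.0685 corners [[689.0, 267.0], [713.0, 0.0], [721.0, 1.0], [697.0, 268.0]] max n 719.0
side 1098 c [557.6 154.6] size [144.3 101.3] long axis deg 84.6 n 0.5695 t 0.1024 corners [[500.0, 88.0], [601.0, 78.0], [615.0, 222.0], [514.0, 231.0]] max n 633.0
top 508 c [561.8 155.4] size [138.4  95. ] long axis deg 85.1 n 0.5738 t 0.1029 corners [[509.0, 91.0], [603.0, 82.0], [615.0, 220.0], [520.0, 228.0]] max n 633.0
```

Call:
carry_out --rows '[0, 0.8, 0, 0.6, 0.2, 0, 0, 0, 0, 0, 0.6, 0.2, 0, 0, 0, 0, 0, 0.6, 0.1, 0, 0, 0, 0, 0, 0.6, 0.1, 0, 0, 0, 0, 0, 0.3, 0, 0, 0, 0, 0, 0, 0, 0, 0, 0]'

```text
time_s: 10.92
position: [0.5102, 0.1051, -0.0187]
eef_rot: [[0.996, 0.093, -0.02], [0.092, -0.996, -0.008], [-0.02, 0.006, -1.0]]
wrist_force: [-0.1, 0.2, 0.3]
opening: -0.003
```

```bash
python3 - <<'E'
from h import *
tip();look('side',8);look('top',8)
E
```

```text
tcp [ 0.5104  0.1052 -0.0187] lowest dark z [0.006 0.015 0.015 0.017 0.019 0.021 0.022 0.022] F [-2.8  0.4 -1.2]
side 162 c [704.9 135. ] size [  7.9 270.1] long axis deg 95.1 n 0.7143 t 0.0693 corners [[689.0, 269.0], [713.0, 0.0], [721.0, 1.0], [697.0, 270.0]] max n 719.0
side 1095 c [568.5 155.5] size [ 95.7 145.8] long axis deg 92.8 n 0.5805 t 0.1023 corners [[517.0, 226.0], [524.0, 80.0], [620.0, 85.0], [613.0, 231.0]] max n 631.0
top 163 c [705.3 135.5] size [  8.4 262.4] long axis deg 95.5 n 0.7147 t 0.0697 corners [[689.0, 266.0], [714.0, 4.0], [722.0, 5.0], [697.0, 266.0]] max n 719.0
top 449 c [571.2 155.9] size [ 94.2 139.2] long axis deg 94.4 n 0.5832 t 0.1025 corners [[519.0, 222.0], [530.0, 83.0], [624.0, 90.0], [613.0, 229.0]] max n 631.0
```

Call:
carry_out --rows '[0, 1.2, 0, -1, 0, -0.1, 0, 0.3, 0, 0, -1.2, -0.5, -0.1, 0, 0, 0, 0, -0.8, -1, 0, 0.5, 0, 0, 0, 0, -1, 0, 1, 0, 0, 0, 0, -1, 0, 1, 0, 0, 0, 0, -0.9, 0, 1, 0, 0, 0, 0, 0, 0, 1, 0, 0, 0, 0, 0, 0, 1]'

```text
time_s: 11.73
position: [0.4796, 0.1532, -0.0154]
eef_rot: [[0.995, 0.094, 0.011], [0.094, -0.996, 0.002], [0.011, -0.001, -1.0]]
wrist_force: [-0.9, 0.5, -0.5]
opening: 0.849
```

```bash
python3 - <<'E'
from h import *
go(.470,.151,-.030);look('side',9);c=look('top',9)
E
```

```text
t 11.7333 turn deg [-0.07 -0.66  0.12] shift cm (present tool) [-0.99  0.13  1.45] (target tool) [-0.98  0.13  1.46] F [-0.9  0.5 -0.5]
side 157 c [704.5 137.6] size [  7.7 262.2] long axis deg 95.2 n 0.7142 t 0.0719 corners [[689.0, 268.0], [713.0, 7.0], [720.0, 7.0], [696.0, 268.0]] max n 718.0
side 1129 c [568.8 155.6] size [ 95.9 144.9] long axis deg 93.3 n 0.5808 t 0.1024 corners [[517.0, 225.0], [525.0, 80.0], [621.0, 86.0], [612.0, 231.0]] max n 631.0
top 816 c [572.4 155. ] size [ 92.4 141.5] long axis deg 91.1 n 0.5843 t 0.1015 corners [[525.0, 225.0], [528.0, 83.0], [620.0, 85.0], [617.0, 227.0]] max n 636.0
```

View pics/side9.png

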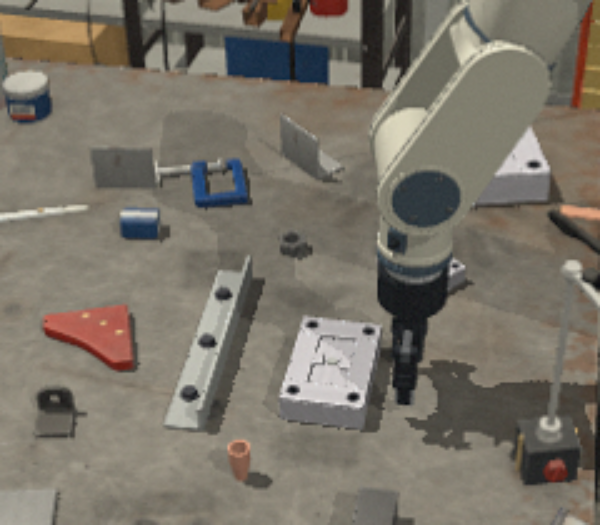

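View pics/top9.png

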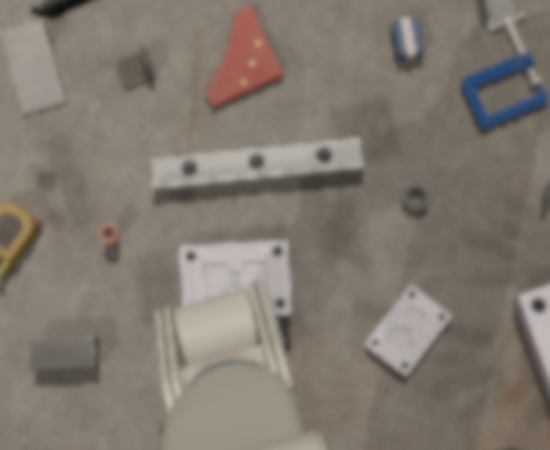

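```bash
cat >> h.py <<'E'
def edges(c,tag=''):
    """front (far) edge of block & near edge of fence top, from brightness gradient along image columns, top view"""
    g=cv2.cvtColor(c['frame'],cv2.COLOR_RGB2GRAY).astype(float); P=cloud(c)
    th=np.radians(5.3);N=np.array([np.cos(th),np.sin(th)]);T=np.array([-N[1],N[0]])
    n=P[...,:2]@N; t=P[...,:2]@T; z=P[...,2]
    out={}
    m=(z>.028)&(z<.042)&(n>.4)&(n<.703)&(t>0)&(t<.22)&(c['z_map']>0)
    mf=(z>.028)&(z<.045)&(n>.70)&(n<.73)&(c['z_map']>0)
    for nm,M,far in(('block far edge',m,1),('fence near edge',mf,0)):
        pts=[]
        for u in range(640):
            r=np.where(M[:,u])[0]
            if len(r)<(10 if far else 1): continue
            v=r.min() if far else r.max()
            # subpixel: gradient peak near v
            a=g[v-4:v+5,u]; d=np.abs(np.diff(a)); 
            s=(d*(np.arange(8)+v-4+.5)).sum()/max(d.sum(),1e-6)
            pts.append((u,s))
        pts=np.array(pts)
        if len(pts)<15: print(nm,'few');continue
        pts=pts[4:-4]
        W=plane(c,pts,.035)[:,:2]
        for _ in range(3):
            vx,vy,x0,y0=cv2.fitLine(W.astype(np.float32),cv2.DIST_HUBER,0,1e-4,1e-4).ravel()
            nn=np.array([vy,-vx]); r=abs((W-[x0,y0])@nn); W=W[r<max(.0025,2*np.median(r))]
        a=np.degrees(np.arctan2(vy,vx))%180
        print(tag,nm,len(W),'angle',round(a,2),'n at mid',round(float(np.array([x0,y0])@N),4),'t',np.round((W@T)[[0,-1]],3),'rms',np.round(r.std()*1000,2))
E
python3 - <<'E'
from h import *
from workcell import env
edges(env.camera('top'),'now'); edges(load('top0.npz'),'start')
E
```

```text
now block far edge 31 angle 93.28 n at mid 0.6286 t [0.149 0.052] rms 0.45
now fence near edge 70 angle 95.44 n at mid 0.7104 t [ 0.201 -0.071] rms 0.55
start block far edge 18 angle 42.6 n at mid 0.6174 t [0.088 0.039] rms 0.97
start fence near edge 68 angle 95.49 n at mid 0.7102 t [ 0.198 -0.071] rms 0.5
```

Call:
carry_out --rows '[0, -0.7, 0, -0.5, 0.1, 0.7, 1, 0, 0, 0, -0.4, 0, 0.6, 1, 0, 0, 0, 0, 0, 0, 1]'

```text
time_s: 12.13
position: [0.4703, 0.1495, -0.0296]
eef_rot: [[0.996, 0.092, -0.002], [0.092, -0.996, 0.001], [-0.002, -0.001, -1.0]]
wrist_force: [0.1, -0.7, -0.6]
opening: 1.003
```

```bash
python3 - <<'E'
from h import *
go(.470,.151,-.030,5.4);look('side',10)
from workcell import env
c=env.camera('side');P=cloud(c);s=env.get_state();p=s['position'];R=s['eef_rot'];print(s['opening'],p)
for sg in(-1,1):
    f=p+R[:,1]*sg*.05
    q=P[(np.hypot(P[...,0]-f[0],P[...,1]-f[1])<.022)&(P[...,2]>.005)&(P[...,2]<.12)&(c['z_map']>0)&(c['frame'].max(2)<75)]
    print(sg,f,np.round(np.sort(q[:,2])[:6],3))
E
```

```text
t 12.1333 turn deg [-0.07  0.11 -0.14] shift cm (present tool) [-0.02 -0.16  0.04] (target tool) [-0.02 -0.16  0.04] F [ 0.1 -0.7 -0.6]
side 160 c [704.9 134.1] size [  7.3 266.7] long axis deg 95.2 n 0.7142 t 0.0684 corners [[689.0, 267.0], [713.0, 1.0], [721.0, 2.0], [697.0, 267.0]] max n 718.0
side 1124 c [569. 155.] size [ 95.9 147.1] long axis deg 93.5 n 0.5809 t 0.1018 corners [[517.0, 226.0], [526.0, 79.0], [621.0, 84.0], [612.0, 231.0]] max n 631.0
0.9977282273519358 [ 0.4713691   0.14976715 -0.02891561]
-1 [ 0.4667781   0.19955588 -0.02884314] [0.011 0.016 0.019 0.021 0.021 0.022]
1 [ 0.4759601   0.09997842 -0.02898808] [0.035]
```

View pics/side10.png

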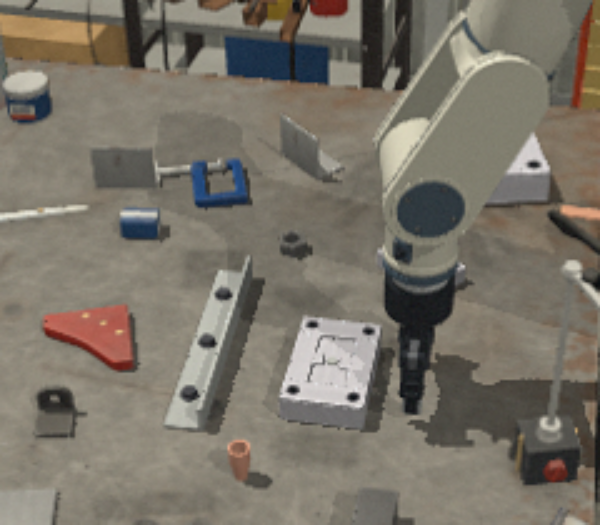

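Call:
carry_out --rows '[0, 0, -0.1, 0.7, -0.1, 0, 1, 0, 0, 0, 0.7, 0, 0, 1, 0, 0, 0, 0.7, 0, 0, 1, 0, 0, 0, 0.7, 0, 0, 1, 0, 0, 0, 0.7, 0, 0, 1, 0, 0, 0, 0, 0, 0, 1]'

```text
time_s: 12.73
position: [0.5099, 0.1538, -0.0288]
eef_rot: [[0.996, 0.092, -0.002], [0.092, -0.996, 0.001], [-0.002, -0.001, -1.0]]
wrist_force: [0.3, -0.7, -0.0]
opening: 0.996
```

```bash
python3 - <<'E'
from h import *
go(.52,.155,-.030,5.4);look('side',11)
edges(look('top',11))
E
```

```text
t 12.7333 turn deg [-0.07  0.09 -0.1 ] shift cm (present tool) [ 1.02 -0.02  0.11] (target tool) [ 1.02 -0.02  0.12] F [ 0.3 -0.7 -0. ]
side 164 c [704.3 135.1] size [  8.5 270.7] long axis deg 95.1 n 0.7138 t 0.0694 corners [[688.0, 269.0], [712.0, -0.0], [721.0, 1.0], [697.0, 270.0]] max n 719.0
side 1007 c [572.8 155.9] size [ 94.4 147.9] long axis deg 96.4 n 0.5847 t 0.1023 corners [[518.0, 224.0], [534.0, 77.0], [628.0, 88.0], [611.0, 235.0]] max n 633.0
top 428 c [580.3 158. ] size [142.9  85.3] long axis deg 89.9 n 0.5925 t 0.1037 corners [[538.0, 87.0], [623.0, 86.0], [623.0, 229.0], [538.0, 230.0]] max n 642.0
 block far edge 6 angle 92.09 n at mid 0.6283 t [0.149 0.042] rms 0.47
 fence near edge 68 angle 95.39 n at mid 0.7103 t [ 0.198 -0.071] rms 0.57
```

Call:
carry_out --rows '[0, 0, -0.1, 0.6, 0, 0, 1, 0, 0, 0, 0.6, 0, 0, 1, 0, 0, 0, 0.6, 0, 0.1, 1, 0, 0, 0, 0, 0, 0, 1]'

```text
time_s: 13.17
position: [0.5164, 0.1533, -0.0311]
eef_rot: [[0.995, 0.095, -0.022], [0.095, -0.995, -0.004], [-0.022, 0.002, -1.0]]
wrist_force: [0.2, -0.1, -0.2]
opening: 0.999
```

```bash
python3 - <<'E'
from h import *
go(.54,.155,-.030,5.4);look('side',12)
c=look('top',12);edges(c)
E
```

```text
t 13.1667 turn deg [0.09 1.28 0.04] shift cm (present tool) [ 2.36  0.06 -0.17] (target tool) [ 2.37  0.06 -0.11] F [ 0.2 -0.1 -0.2]
side 161 c [704.9 137. ] size [  8.9 265.1] long axis deg 95.2 n 0.7146 t 0.0713 corners [[688.0, 269.0], [713.0, 5.0], [721.0, 5.0], [697.0, 269.0]] max n 719.0
side 998 c [577.4 157.3] size [ 98.2 145.7] long axis deg 95.3 n 0.5894 t 0.1033 corners [[522.0, 225.0], [535.0, 80.0], [633.0, 89.0], [620.0, 234.0]] max n 639.0
top 339 c [584.2 157.7] size [ 86.9 139.5] long axis deg 95.1 n 0.5963 t 0.103 corners [[535.0, 223.0], [547.0, 84.0], [634.0, 92.0], [621.0, 231.0]] max n 640.0
block far edge few
 fence near edge 70 angle 95.38 n at mid 0.7103 t [ 0.198 -0.071] rms 0.65
```

View pics/top12.png

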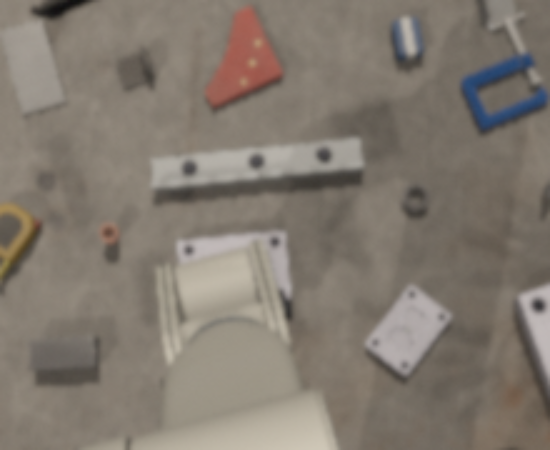

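View pics/side12.png

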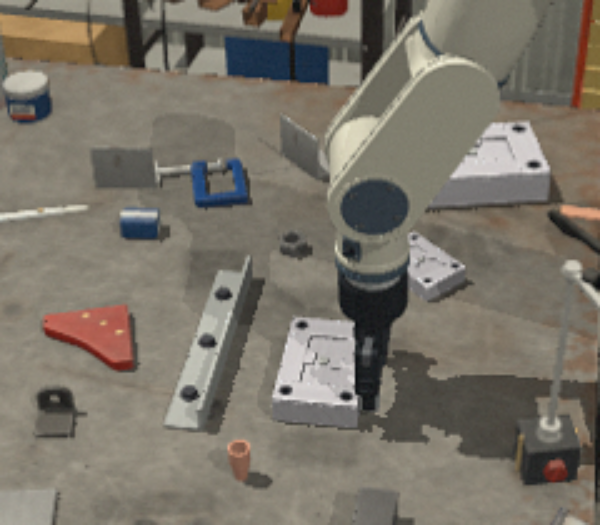

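Call:
carry_out --rows '[0, 1.2, 0, 0.8, 0, 0, 1, 0, 0.3, 0, 0.8, 0, 0, 1, 0, 0.3, 0, 0.8, 0, 0, 1, 0, 0.3, 0, 0.8, 0, 0, 1, 0, 0.3, 0, 0.8, 0, 0, 1, 0, 0, 0, 0.1, 0, 0, 1]'

```text
time_s: 13.77
position: [0.5404, 0.1541, -0.0334]
eef_rot: [[0.995, 0.095, -0.009], [0.095, -0.995, -0.007], [-0.009, 0.006, -1.0]]
wrist_force: [0.5, 0.5, -0.0]
opening: 0.997
```

```bash
python3 - <<'E'
from h import *
go(.60,.158,-.030,5.4);look('side',13)
c=look('top',13);edges(c)
E
```

```text
t 13.7667 turn deg [0.35 0.54 0.08] shift cm (present tool) [ 5.96  0.19 -0.39] (target tool) [ 5.97  0.18 -0.34] F [ 0.5  0.5 -0. ]
side 161 c [704.9 136.5] size [  7.9 266. ] long axis deg 95.1 n 0.7145 t 0.0708 corners [[689.0, 269.0], [713.0, 4.0], [721.0, 4.0], [697.0, 269.0]] max n 719.0
side 966 c [601.8 158.6] size [ 96.2 146.5] long axis deg 95.3 n 0.6138 t 0.1024 corners [[547.0, 227.0], [561.0, 81.0], [656.0, 90.0], [643.0, 236.0]] max n 662.0
top 158 c [705.5 133.7] size [  7.6 265.3] long axis deg 95.2 n 0.7149 t 0.068 corners [[690.0, 265.0], [714.0, 1.0], [721.0, 2.0], [697.0, 266.0]] max n 719.0
top 339 c [607.2 158.7] size [ 86.7 139.6] long axis deg 94.7 n 0.6193 t 0.1019 corners [[558.0, 225.0], [570.0, 86.0], [656.0, 93.0], [645.0, 232.0]] max n 663.0
block far edge few
 fence near edge 66 angle 95.5 n at mid 0.7104 t [ 0.198 -0.071] rms 0.51
```

Call:
carry_out --rows '[0.3, 0.6, 0, 0.8, 0, -0.3, 1, 0, 0.3, 0, 0.8, 0, -0.1, 1, 0, 0.3, 0, 0.8, 0, 0, 1, 0, 0.3, 0, 0.8, 0, -0.1, 1, 0, 0.3, 0, 0.8, 0, 0, 1, 0, 0, 0, 0.1, 0, 0, 1]'

```text
time_s: 14.37
position: [0.5716, 0.1561, -0.0312]
eef_rot: [[0.995, 0.095, 0.003], [0.095, -0.995, -0.003], [0.003, 0.003, -1.0]]
wrist_force: [-1.2, 0.8, 1.2]
opening: 0.999
```

```bash
python3 - <<'E'
from h import *
go(.60,.158,-.030,5.4);look('side',14)
c=look('top',14);edges(c)
E
```

```text
t 14.3667 turn deg [ 0.19 -0.16  0.08] shift cm (present tool) [ 2.85  0.08 -0.11] (target tool) [ 2.85  0.08 -0.12] F [-1.2  0.8  1.2]
side 163 c [704.7 134. ] size [  7.2 267.5] long axis deg 95.0 n 0.7141 t 0.0683 corners [[689.0, 267.0], [713.0, 0.0], [720.0, 1.0], [697.0, 268.0]] max n 718.0
side 958 c [630.6 160.8] size [ 98.4 148.4] long axis deg 94.8 n 0.6427 t 0.1019 corners [[575.0, 231.0], [588.0, 83.0], [686.0, 91.0], [673.0, 239.0]] max n 693.0
top 300 c [639.5 160.9] size [ 83.7 140.3] long axis deg 94.2 n 0.6516 t 0.1012 corners [[593.0, 228.0], [603.0, 88.0], [686.0, 94.0], [676.0, 234.0]] max n 695.0
block far edge few
 fence near edge 67 angle 95.55 n at mid 0.71 t [ 0.198 -0.071] rms 0.44
```

View pics/side14.png

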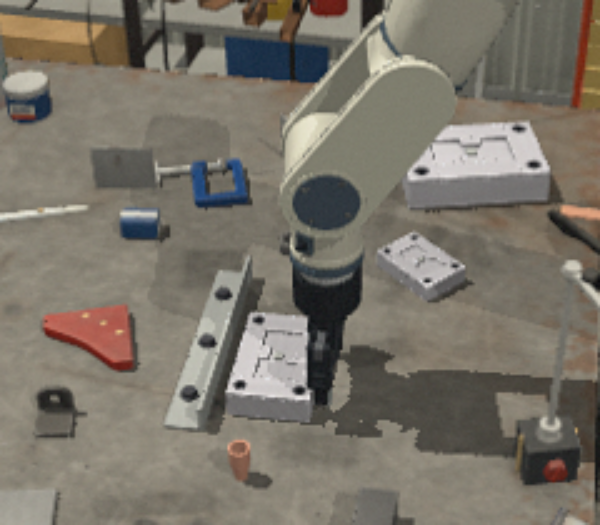

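Call:
carry_out --rows '[0, 0, 0.1, 0.5, 0, -0.1, 1, 0, 0.2, 0, 0.5, 0, 0, 1, 0, 0.2, 0, 0.4, 0, 0, 1, 0, 0, 0, 0.1, 0, 0, 1]'

```text
time_s: 14.8
position: [0.5802, 0.1565, -0.0312]
eef_rot: [[0.996, 0.094, -0.002], [0.094, -0.996, -0.005], [-0.002, 0.005, -1.0]]
wrist_force: [-3.7, -0.4, 3.3]
opening: 0.996
```

```bash
python3 - <<'E'
from h import *
go(.59,.158,-.030,5.4);look('side',15)
c=look('top',15)
E
```

```text
t 14.8 turn deg [ 0.27  0.12 -0.03] shift cm (present tool) [ 0.99 -0.06 -0.12] (target tool) [ 0.99 -0.06 -0.12] F [-3.7 -0.4  3.3]
side 167 c [704.6 134.6] size [  8.5 269.8] long axis deg 95.1 n 0.714 t 0.069 corners [[688.0, 269.0], [712.0, -0.0], [721.0, 1.0], [697.0, 269.0]] max n 719.0
side 929 c [641.6 160.2] size [ 94.8 145.6] long axis deg 97.0 n 0.6537 t 0.1003 corners [[586.0, 227.0], [603.0, 82.0], [698.0, 94.0], [680.0, 238.0]] max n 703.0
top 157 c [706.  133.7] size [  7.6 264.8] long axis deg 95.4 n 0.7154 t 0.068 corners [[690.0, 265.0], [715.0, 2.0], [722.0, 2.0], [697.0, 266.0]] max n 720.0
```

Call:
carry_out --rows '[0.2, 0.1, 0, 0.4, 0, 0, 1, 0, 0.1, 0, 0.4, 0, 0, 1, 0, 0, 0, 0.2, 0, 0, 1]'

```text
time_s: 15.15
position: [0.5835, 0.1566, -0.0314]
eef_rot: [[0.996, 0.094, -0.011], [0.094, -0.996, -0.003], [-0.011, 0.002, -1.0]]
wrist_force: [-10.6, 1.0, 7.7]
opening: 0.997
```

```bash
python3 - <<'E'
from h import *
go(.59,.158,-.030,5.4);look('side',16)
E
```

```text
t 15.15 turn deg [ 0.13  0.62 -0.02] shift cm (present tool) [ 0.65 -0.08 -0.15] (target tool) [ 0.66 -0.08 -0.14] F [-10.6   1.    7.7]
side 166 c [705.  134.3] size [  7.7 268.7] long axis deg 95.3 n 0.7143 t 0.0686 corners [[689.0, 268.0], [713.0, 0.0], [721.0, 1.0], [696.0, 268.0]] max n 718.0
side 932 c [643.6 161.1] size [ 96.6 146.4] long axis deg 94.3 n 0.6557 t 0.1009 corners [[590.0, 230.0], [601.0, 84.0], [697.0, 92.0], [686.0, 238.0]] max n 705.0
```

View pics/side16.png

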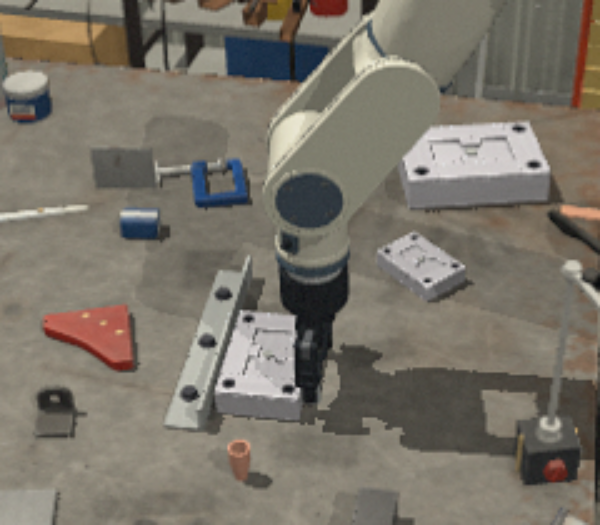

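Call:
carry_out --rows '[0, 0.6, 0, 0.4, 0, -0.3, 1, 0, 0.2, 0, 0.4, 0, 0, 1, 0, 0.1, 0, 0.3, 0, 0, 1]'

```text
time_s: 15.45
position: [0.5883, 0.1568, -0.0293]
eef_rot: [[0.996, 0.094, -0.006], [0.094, -0.996, -0.004], [-0.007, 0.004, -1.0]]
wrist_force: [-11.3, -0.1, 7.6]
opening: 1.001
```

```bash
python3 - <<'E'
from h import *
go(.59,.158,-.030,5.4);c=look('side',17,(220,200,320,300))
from workcell import env
cv2.imwrite('pics/z17.png',cv2.resize(c['frame'][220:300,235:325],None,fx=6,fy=6,interpolation=cv2.INTER_CUBIC)[:,:,::-1])
E
```

```text
t 15.45 turn deg [ 0.21  0.39 -0.01] shift cm (present tool) [ 0.18 -0.11  0.06] (target tool) [ 0.18 -0.11  0.07] F [-11.3  -0.1   7.6]
side 1088 c [657.1 132.3] size [104.9 263.6] long axis deg 96.0 n 0.6666 t 0.071 corners [[591.0, 258.0], [619.0, -4.0], [723.0, 7.0], [696.0, 269.0]] max n 721.0
```

View pics/z17.png

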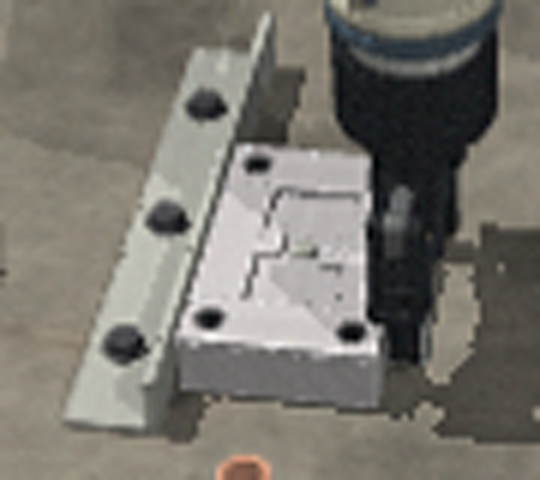

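Call:
carry_out --rows '[0, 0.4, 0, 0.3, 0, 0, 1, 0, 0.2, 0, 0.3, 0, 0, 1, 0, 0.1, 0, 0.3, 0, 0, 1]'

```text
time_s: 15.75
position: [0.5901, 0.1567, -0.0296]
eef_rot: [[0.996, 0.094, -0.008], [0.094, -0.996, -0.006], [-0.008, 0.005, -1.0]]
wrist_force: [-12.0, 0.2, 9.1]
opening: 1.001
```

Call:
carry_out --rows '[0, 0.2, 0, 0.3, 0, 0, 1, 0, 0.1, 0, 0.3, 0, 0, 1]'

```text
time_s: 15.92
position: [0.5909, 0.1566, -0.0296]
eef_rot: [[0.995, 0.094, -0.012], [0.094, -0.996, -0.007], [-0.013, 0.006, -1.0]]
wrist_force: [-11.1, 0.4, 8.4]
opening: 0.998
```

```bash
python3 - <<'E'
from h import *
go(.59,.158,-.030,5.4);c=look('side',18,(220,200,320,300))
cv2.imwrite('pics/z18.png',cv2.resize(c['frame'][220:300,235:325],None,fx=6,fy=6,interpolation=cv2.INTER_CUBIC)[:,:,::-1])
E
```

```text
t 15.9167 turn deg [ 0.35  0.72 -0.01] shift cm (present tool) [-0.07 -0.14  0.04] (target tool) [-0.07 -0.14  0.04] F [-11.1   0.4   8.4]
side 1054 c [661.7 129.6] size [102.2 267.7] long axis deg 97.7 n 0.6708 t 0.068 corners [[593.0, 255.0], [629.0, -10.0], [730.0, 4.0], [694.0, 269.0]] max n 728.0
```

View pics/z18.png

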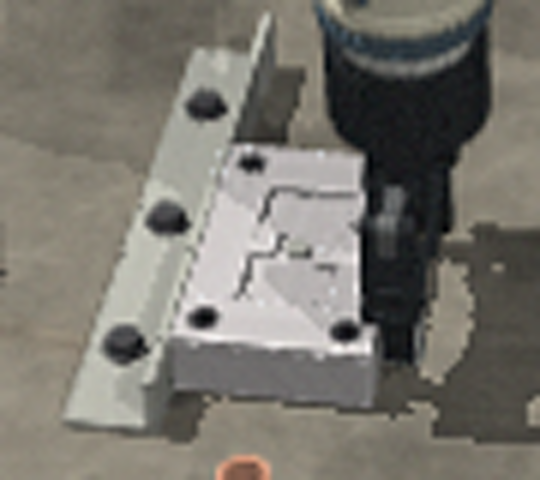

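Call:
carry_out --rows '[0, 0.6, 0, 0.5, 0, 0, 1, 0, 0.4, 0, 0.5, 0, 0, 1, 0, 0.3, 0, 0.5, 0, 0, 1]'

```text
time_s: 16.22
position: [0.5906, 0.1562, -0.0308]
eef_rot: [[0.995, 0.094, -0.018], [0.094, -0.996, -0.011], [-0.019, 0.009, -1.0]]
wrist_force: [-18.7, -0.6, 14.2]
opening: 1.0
```

Call:
carry_out --rows '[0, 0.4, 0, 0.6, 0, 0, 1, 0, 0.4, 0, 0.6, 0, 0, 1]'

```text
time_s: 16.38
position: [0.5901, 0.1557, -0.0319]
eef_rot: [[0.995, 0.094, -0.028], [0.094, -0.995, -0.014], [-0.029, 0.011, -1.0]]
wrist_force: [-21.0, 0.4, 16.4]
opening: 1.002
```

```bash
python3 - <<'E'
from h import *
go(.595,.158,-.030,5.4);c=look('side',19,(220,200,320,300))
cv2.imwrite('pics/z19.png',cv2.resize(c['frame'][220:300,235:325],None,fx=6,fy=6,interpolation=cv2.INTER_CUBIC)[:,:,::-1])
E
```

```text
t 16.3833 turn deg [0.65 1.65 0.01] shift cm (present tool) [ 0.51 -0.18 -0.21] (target tool) [ 0.51 -0.18 -0.19] F [-21.    0.4  16.4]
side 1054 c [657.5 132.3] size [102.4 264.7] long axis deg 95.4 n 0.6669 t 0.071 corners [[594.0, 259.0], [619.0, -4.0], [721.0, 5.0], [696.0, 269.0]] max n 718.0
```

View pics/z19.png

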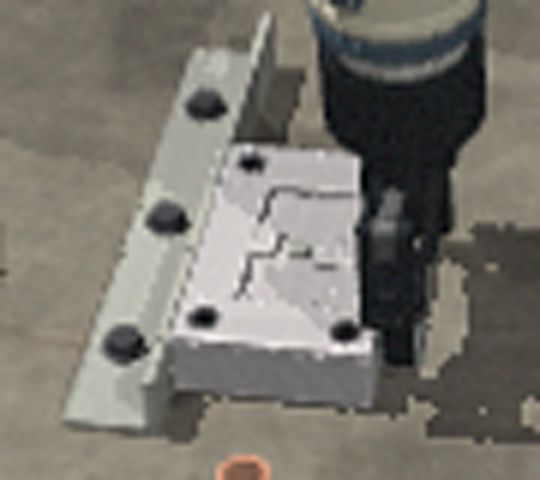

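Force has risen to 21 N with no further advance, and the side view shows the block's left edge meeting the fence at about (264,275). I'll back off and check squareness and the gap.

Call:
carry_out --rows '[0, 0, 0, -0.4, 0, -0.2, 1, 0.6, 1.5, 0, -1, 0, -0.3, 1, 0, 0, 0, -2, 0, -0.3, 1, 0, 0, 0, -2, 0, -2, 1, 0, 0, 0, -2, 0, -3, 1, 0, 0, 0, -2, 0, -3, 1, 0, 0, 0, -3, 0, -3, 1, 0, 0, 0, -3, 0, -3, 1, 0, 0, 0, -3, 0, -3, 1, 0, 0, 0, 0, 0, 0, 1]'

```text
time_s: 17.27
position: [0.4111, 0.1397, 0.1508]
eef_rot: [[0.995, 0.094, 0.022], [0.094, -0.996, 0.005], [0.022, -0.003, -1.0]]
wrist_force: [0.8, -0.1, 0.2]
opening: 1.003
```

```bash
cat >> h.py <<'E'
def final(c,n):
    g=c['frame'];P=cloud(c);th=np.radians(5.4);N=np.array([np.cos(th),np.sin(th)]);T=np.array([-N[1],N[0]])
    nn=P[...,:2]@N;tt=P[...,:2]@T;z=P[...,2]
    m=((z>.026)&(z<.043)&(nn>.55)&(nn<.709)&(tt>0)&(tt<.2)&(c['z_map']>0))
    near=[];far=[];
    for a in np.arange(.036,.165,.004):
        s=m&(tt>=a)&(tt<a+.004)
        if s.sum()<8: continue
        near.append((a+.002,np.percentile(nn[s],1)))
    near=np.array(near);f=np.polyfit(near[:,0],near[:,1],1);
    print(n,'near edge n',np.round(np.polyval(f,.1),4),'angle rel fence 5.4:',round(np.degrees(np.arctan(-f[0])),2),len(near),'t range',np.round(np.percentile(tt[m],[.5,99.5]),3))
E
python3 - <<'E'
from h import *
from workcell import env
print(env.get_state()['position'])
for n in('top','side'):
    c=env.camera(n); np.savez(f'{n}20.npz',**c); final(c,n)
    f=c['frame'][140:260,230:390] if n=='top' else c['frame'][220:300,235:325]
    cv2.imwrite(f'pics/{n}20.png',cv2.resize(f,None,fx=5,fy=5,interpolation=cv2.INTER_CUBIC)[:,:,::-1])
E
```

```text
[0.41113518 0.13967894 0.15083838]
top near edge n 0.6192 angle rel fence 5.4: -0.49 33 t range [0.03  0.168]
side near edge n 0.6186 angle rel fence 5.4: 0.13 33 t range [0.029 0.17 ]
```

View pics/top20.png

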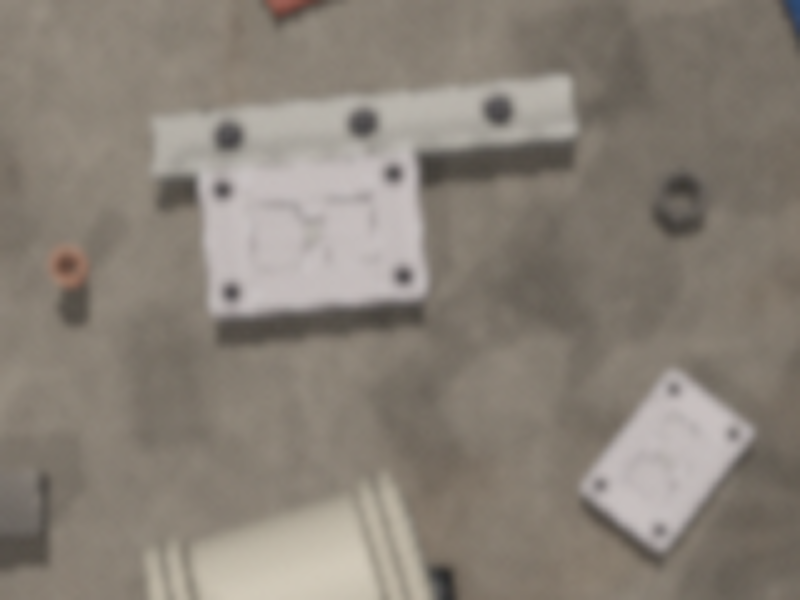

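View pics/side20.png

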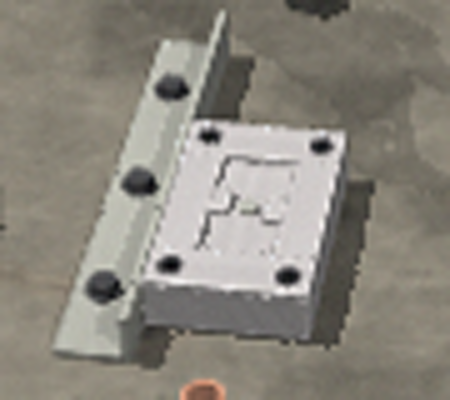

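```bash
python3 - <<'E'
from h import *
th=np.radians(5.4);N=np.array([np.cos(th),np.sin(th)]);T=np.array([-N[1],N[0]])
for n in('top','side'):
    c=load(n+'20.npz'); g=cv2.cvtColor(c['frame'],cv2.COLOR_RGB2GRAY)
    P=cloud(c);nn=P[...,:2]@N;tt=P[...,:2]@T
    roi=((nn>.60)&(nn<.722)&(tt>.02)&(tt<.18)).astype(np.uint8)
    m=((g<75)&(roi>0)).astype(np.uint8)
    k,l,st,ce=cv2.connectedComponentsWithStats(m)
    H=[]
    for i in range(1,k):
        if 6<=st[i,4]<=40:
            w=np.where(l==i,np.clip(110-g.astype(float),0,None),0); v,u=np.mgrid[0:400,0:640]
            p=plane(c,[[ (w*u).sum()/w.sum(),(w*v).sum()/w.sum()]],.034)[0,:2]; H.append((p@N,p@T,st[i,4]))
    print(n,np.round(sorted(H),4).tolist())
E
```

```text
top [[0.6054, 0.06, 10.0]]
side [[0.63, 0.1543, 10.0], [0.6303, 0.0416, 7.0], [0.6943, 0.207, 18.0], [0.6977, 0.1537, 8.0], [0.698, 0.0419, 6.0]]
```

Bolt holes in the side view put the block within about 0.15° of the fence, with its front face at n ≈ 0.7115 (fence face ≈ 0.711). I'll finish with one gentle push at the centre with shut fingers, so the block seats itself against the fence.

Call:
carry_out --rows '[0, -1.2, 0, 2, 0, 2, 0, 0, 0, 0, 3, 0, 3, 0, 0, 0, 0, 3, 0, 3, 0, 0, 0, 0, 3, 0, 3, 0, 0, 0, 0, 1, 0, 2, 0, 0, 0, 0, 0, 0, 0, 0]'

```text
time_s: 17.87
position: [0.5461, 0.1537, 0.0153]
eef_rot: [[0.995, 0.094, 0.016], [0.094, -0.996, 0.007], [0.017, -0.005, -1.0]]
wrist_force: [-1.0, -0.2, -0.2]
opening: 0.141
```

```bash
python3 -c "
from h import *
go(.568,.152,-.017,5.4)"
```

```text
t 17.8667 turn deg [-0.3  -0.98  0.01] shift cm (present tool) [2.11 0.4  3.26] (target tool) [2.16 0.38 3.23] F [-1.  -0.2 -0.2]
```

Call:
carry_out --rows '[-0.3, -1, 0, 0.3, 0.2, 1.2, 0, 0, 0, 0, 0.5, 0.2, 1.2, 0, 0, 0, 0, 0.3, 0, 0.6, 0, 0, 0, 0, 0, 0, 0, 0]'

```text
time_s: 18.2
position: [0.5589, 0.1501, -0.0212]
eef_rot: [[0.996, 0.093, -0.005], [0.093, -0.996, -0.002], [-0.005, 0.001, -1.0]]
wrist_force: [-0.8, -0.0, 0.4]
opening: 0.003
```

```bash
python3 -c "
from h import *
go(.59,.154,-.017,5.4);tip()"
```

```text
t 18.2 turn deg [ 0.06  0.31 -0.05] shift cm (present tool) [ 3.13 -0.1  -0.44] (target tool) [ 3.13 -0.1  -0.42] F [-0.8 -0.   0.4]
tcp [ 0.5586  0.1501 -0.0207] lowest dark z [0.009 0.01  0.011 0.014 0.019 0.019 0.02  0.02 ] F [ 0.1 -1.3 -1.5]
```

Call:
carry_out --rows '[0, 0.3, 0, 0.8, 0, -0.3, 0, 0, 0, 0, 0.7, 0, 0, 0, 0, 0, 0, 0.6, 0, 0, 0, 0, 0, 0, 0.5, 0, 0, 0, 0, 0, 0, 0.5, 0, 0, 0]'

```text
time_s: 18.67
position: [0.5922, 0.1538, -0.0139]
eef_rot: [[0.996, 0.094, 0.003], [0.094, -0.996, -0.0], [0.003, 0.001, -1.0]]
wrist_force: [-24.4, -4.3, 1.2]
opening: -0.002
```

Call:
carry_out --rows '[0, 0.4, 0, 0.5, 0, 0, 0, 0, 0.3, 0, 0.5, 0, 0, 0, 0, 0.3, 0, 0.5, 0, 0, 0]'

```text
time_s: 18.92
position: [0.5914, 0.1534, -0.0148]
eef_rot: [[0.996, 0.093, -0.013], [0.093, -0.996, -0.004], [-0.013, 0.003, -1.0]]
wrist_force: [-15.3, -0.8, 10.4]
opening: 0.001
```

Call:
carry_out --rows '[0, 0.5, 0, -0.6, 0, -0.1, 0, 0, 0, 0, -1.5, 0, 0, 0, 0, 0, 0, -2, 0, -2, 0, 0, 0, 0, -2, 0, -3, 0, 0, 0, 0, -2, 0, -4, 0, 0, 0, 0, -3, 0, -3, 0, 0, 0, 0, -3, 0, -3, 0, 0, 0, 0, 0, 0, 0, 0, 0, 0, 0, 0, 0, 0, 0]'

```text
time_s: 19.67
position: [0.4508, 0.1409, 0.1392]
eef_rot: [[0.996, 0.093, 0.002], [0.093, -0.996, -0.002], [0.002, 0.002, -1.0]]
wrist_force: [-0.1, 0.1, -0.7]
opening: -0.001
```

```bash
python3 - <<'E'
from h import *
from workcell import env
s=env.get_state();print(s['position'],s['wrist_force'])
th=np.radians(5.4);N=np.array([np.cos(th),np.sin(th)]);T=np.array([-N[1],N[0]])
for n in('top','side'):
    c=env.camera(n); final(c,n)
    cv2.imwrite(f'pics/{n}21.png',c['frame'][:,:,::-1])
    P=cloud(c)
    m=((P[...,2]>0.010)&(P[...,0]>.4)&(P[...,0]<.8)&(P[...,1]<.52)&(P[...,1]>-.45)&(P[...,2]<.09)&(c['z_map']>0)).astype(np.uint8)
    k,l,st,ce=cv2.connectedComponentsWithStats(m)
    for i in range(1,k):
        if st[i,4]>35: q=P[l==i]; print(n,np.round(ce[i]),st[i,4],np.round(q.min(0),3),np.round(q.max(0),3))
    g=cv2.cvtColor(c['frame'],cv2.COLOR_RGB2GRAY)
    if n=='side':
        nn=P[...,:2]@N;tt=P[...,:2]@T
        m=((g<75)&(nn>.60)&(nn<.722)&(tt>.02)&(tt<.18)).astype(np.uint8)
        k,l,st,ce=cv2.connectedComponentsWithStats(m)
        for i in range(1,k):
            if 5<=st[i,4]<=40:
                w=np.where(l==i,np.clip(110-g.astype(float),0,None),0); v,u=np.mgrid[0:400,0:640]
                p=plane(c,[[(w*u).sum()/w.sum(),(w*v).sum()/w.sum()]],.034)[0,:2]; print('hole',np.round([p@N,p@T],4))
        cv2.imwrite('pics/z21.png',cv2.resize(c['frame'][220:300,235:325],None,fx=6,fy=6,interpolation=cv2.INTER_CUBIC)[:,:,::-1])
E
```

```text
[0.45079578 0.14090788 0.13916458] [-0.05000563  0.10455411 -0.67568198]
top near edge n 0.6192 angle rel fence 5.4: 0.07 33 t range [0.03  0.168]
top [398. 145.] 88 [ 0.77  -0.237  0.01 ] [ 0.8   -0.158  0.025]
top [191. 150.] 39 [0.755 0.486 0.01 ] [0.799 0.517 0.024]
top [428. 163.] 62 [ 0.687 -0.306  0.016] [ 0.756 -0.247  0.079]
top [294. 184.] 1523 [ 0.599 -0.011  0.01 ] [0.739 0.266 0.047]
top [366. 178.] 71 [ 0.662 -0.097  0.01 ] [ 0.7   -0.061  0.028]
top [203. 193.] 399 [0.569 0.412 0.01 ] [0.671 0.493 0.048]
top [243. 192.] 41 [0.62  0.308 0.011] [0.641 0.329 0.05 ]
top [437. 237.] 2521 [ 0.4   -0.398  0.01 ] [ 0.59  -0.205  0.062]
top [363. 231.] 631 [ 0.448 -0.119  0.01 ] [ 0.564 -0.013  0.037]
top [224. 241.] 369 [0.45  0.333 0.011] [0.497 0.42  0.05 ]
side near edge n 0.6185 angle rel fence 5.4: -0.16 33 t range [0.028 0.171]
side [299. 177.] 225 [ 0.685 -0.311  0.011] [ 0.76  -0.244  0.074]
side [380. 184.] 487 [ 0.4   -0.401  0.01 ] [ 0.473 -0.232  0.054]
side [342. 185.] 142 [ 0.525 -0.337  0.012] [ 0.59  -0.203  0.056]
side [275. 195.] 58 [ 0.771 -0.228  0.01 ] [ 0.8   -0.152  0.02 ]
side [296. 216.] 68 [ 0.662 -0.098  0.01 ] [ 0.698 -0.06   0.024]
side [346. 225.] 394 [ 0.448 -0.125  0.01 ] [ 0.561 -0.011  0.03 ]
side [282. 263.] 1543 [ 0.599 -0.014  0.01 ] [0.728 0.268 0.041]
side [275. 302.] 110 [0.618 0.306 0.01 ] [0.641 0.333 0.049]
side [329. 330.] 497 [0.451 0.335 0.01 ] [0.496 0.424 0.045]
side [259. 346.] 691 [0.568 0.413 0.01 ] [0.669 0.49  0.041]
side [194. 352.] 65 [0.755 0.487 0.01 ] [0.799 0.518 0.017]
hole [0.698  0.0418]
hole [0.6304 0.0416]
hole [0.6977 0.1537]
hole [0.63   0.1544]
hole [0.6951 0.2067]
```

View pics/z21.png

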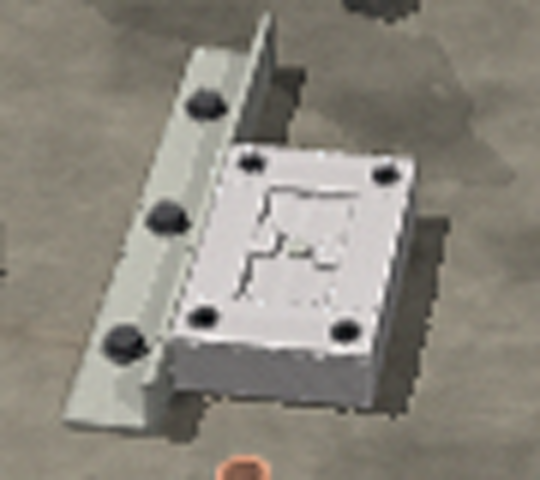

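View pics/top21.png

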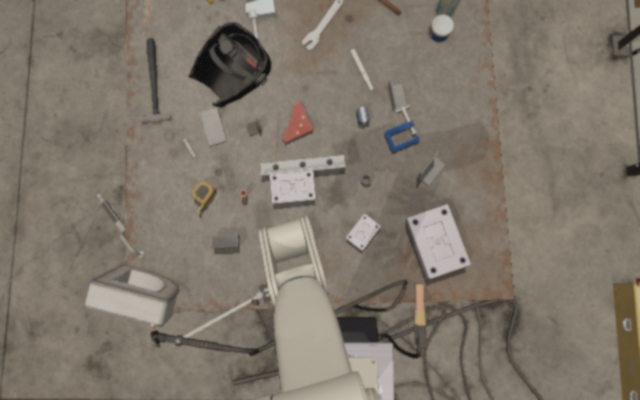

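The side crop shows the block against the fence along its whole long side, from about (264,275) to (274,244), with no visible gap. The top view at (293,186) shows it square. The bystanders haven't moved, and the arm touches nothing. I'm handing in the job.

```bash
python3 -c "
from workcell import env
print(env.finish_job())"
```

```text
the job is handed in; nothing more can be done
None
```

The die block (the middle-sized one of the three) now sits with a long side flush against the fence, and the job was handed in at about 20 s of the 72 s allowed.

- **Turning:** I pushed one corner with the shut fingertips, taking the block from 42° to 67°. Then I pushed the opposite corner, taking it to about 93–94°; the fence lies at 95.4°.
- **Squaring and closing up:** With the fingers open I pushed on both tips at once. Both cameras then read about 95.2° with roughly 70 mm still to the fence, and I pushed it up until it stopped at 21 N. A short push at the middle with shut fingers, up to 24 N, moved it no further.

**Last checks**
- **Squareness:** within about 0.2° of the fence in both views, by the bolt holes and the near edge.
- **Contact:** the front face works out at 0.7115 m by the bolt holes and about 0.714 m by the near edge, against 0.711 m for the fence face. That agrees within the 2–3 mm camera error, and no gap shows.
- **Backing:** the block spans 0.03 to 0.17 m along the fence, which runs from −0.08 to 0.20 m, so its whole length is backed.
- **Surroundings:** the bystanders are within measurement noise of where they started, and the arm is clear of everything.

**What disagreed**
- **Tool height:** the reported height was about 32 mm lower than where the camera saw the fingertips. My first pass therefore went harmlessly over the block, and after that I set the height by camera.
- **Top view during the pushes:** the arm hid part of the block, so its angle readings scattered by a few degrees. The squareness figures above come from unobstructed views.

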